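Screw down the press-and-turn lid of a bean grinder to its mark

TASK

Take the salt shaker off the lid of the bean grinder and stand it upright on the worktop or the chopping board, clear of the grinder. Then screw the lid down, clockwise seen from above, until the red line on it meets the red mark on the grinder's collar; the lid is too broad to grip, so press lightly on its sprung top and turn it by friction, a stroke at a time. Stop at the mark (the thread goes on past it), do not lean hard on the lid, and leave the other things standing where they are.

Things in the scene. Friction and masses are not known exactly. Their poses are not given: they have to be found in the camera images.
- mill: steel countertop bean grinder, fixed to the worktop, round, 144 mm across its collar. Origin under its centre, on the worktop; z up; its -x axis points to the front, where a black grounds drawer (to 79 mm from the axis, below 52 mm) and the red mark are. The collar's top is at z = 104 mm, the lid sits over it
- mark (a point): the red mark on the top of the collar at the grinder's front, 68 mm from the axis, 104 mm above the worktop
- pointer (a point): the outer end of the red radial line on top of the lid, 58 mm from the lid's axis, in the plane of the lid's top. With the lid at the mark it stands 132 mm above the worktop
- lid_top (a point): centre of the lid's flat top: smooth white and grey disc, 124 mm across, 20 mm thick, too wide to grip. Sprung: it yields up to 8 mm down, 3 N at first, 1.5 N more per mm, 15 N when fully down, and comes back. Fingertips 40 mm off the axis slip under some 6 N in all, 9 to 14 N serve; the push fades as the turning lid sinks unless the hand follows it down
- shaker: salt shaker, 44 mm across, 90 mm tall, clear with a grey top, about 0.1 kg, standing on the lid at the start. Origin at the centre of its underside, z up
- board: wooden chopping board, 210 x 300 x 21 mm, fixed, lying flat, a lemon on its left half, the right half free; a dish rack with tall utensils stands behind it (x over 0.6 m); origin at the centre of its underside, long side along y
- jar_green: bystander: spice jar, 44 mm across, 107 mm tall, dark green; origin under its centre
- jar_orange: bystander: spice jar, 44 mm across, 107 mm tall, orange; origin under its centre
- mug: bystander: mug, 82 mm across, 92 mm tall, with a handle; origin under its centre
- timer: bystander: round white kitchen timer, 68 mm across, 54 mm tall, fixed; origin under its centre
- lid: the lid on its thread; origin on the axis 28 mm below its top, its -x axis along the red line. Right-hand thread: it sinks 8 mm per full turn clockwise (from above), resists with 0.12 N m, stays where left, can be turned back. It starts 150 to 240 degrees clockwise short of the mark; a full turn higher (top at 140 mm) the line also meets the mark: wrong. A stop lies 57 degrees past the mark
Mind the look-alikes: they are no part of the job. Leave any pink look-alike of the shaker alone.

How it is judged:
On the way, in this order (a step that is already met when the one before it is completed fails the run):
1. the shaker stands upright on the worktop or the board, clear of the grinder and let go (height (world z) of shaker between -0.01 and 0.03 m and angle between shaker's own z axis and vertical below 0.15 rad and horizontal distance between shaker and mill above 0.09 m and contact force between the fingers and shaker below 0.1 N), for 0.2 s.
2. the lid's red line is at the mark, on the right turn of the thread (x of pointer in the frame of mill below -0.05 m and y of pointer in the frame of mill between -0.005 and 0.005 m and height (world z) of pointer below 0.135 m), for 0.2 s.
At the end, for the whole second after the job is handed in: Red line's outer end within 5 mm sideways of the mark's direction (about 5 degrees), lid top within 3 mm of 132 mm above the worktop; shaker upright (8 degrees), at rest on the worktop or the board, its centre over 90 mm from the grinder's axis (all of step 2 and height (world z) of pointer above 0.129 m and height (world z) of shaker between -0.01 and 0.03 m and angle between shaker's own z axis and vertical below 0.15 rad and horizontal distance between shaker and mill above 0.09 m and linear speed of shaker below 0.02 m/s); the robot touches nothing.
It fails at once if the lid is pressed with more than 40 N (contact force between lid and anything else above 40 N).
It fails at once if a spice jar or the mug is moved by more than 30 mm (distance of any of jar_green, jar_orange, mug from where it was at the start of the episode above 0.03 m).
It also fails if it takes over 72 s, if anything falls off the work surface, if the arm or the gripper's body presses on something with over 40 N, if the wrist force passes 120 N, or if a joint passes its speed limit or range.

ROBOT

A 6-joint arm with a two-finger parallel gripper is mounted at the origin on a cart in front of the work surface, level with it; the furniture and walls round the work are solid. World frame = base frame: x ahead of the robot, y to its left, z up, the work surface at z = 0. Lengths are in m, angles in rad, forces in N, time in s.
With the tool pointing down it reaches from about 0.225 to 0.875 m from the base axis. Payload 3.4 kg.
Tool frame: the origin (TCP) lies at the very end of the fingers, on their centre line; the grasp point (between the pads) lies 19 mm behind it; z points along the fingers, y is the direction in which the jaws open and shut (so a half turn about z gives the same grasp; the last joint's range is limited). The gripper opens to 85 mm and grips with 20 to 120 N. Pads are 22 mm wide; open, the fingers measure 114 mm over their backs; the gripper's body (76 mm by 85 mm) begins 54 mm behind the grasp point. The pads swing forward as they close: fully open they stand 13 mm farther back than shut.
Start: joints at [1.109, 0.276, 1.505, -0, 1.361, -0.121], TCP at [0.192, 0.542, 0.193] pointing down, gripper open.
Joint ranges: [-2.89, 2.89], [-0.75, 2.08], [0.22, 2.7], [-1.18, 4.32], [0.11, 2.71], [-2.7, 2.7]. Speed limits (rad/s): [2.57, 2.57, 3.14, 3.14, 3.14, 3.14].

INTERFACE

Orientations are given as a unit quaternion [w, x, y, z].
In Python, from rig import telemetry, optics, order gives the robot as it stands.
- The arm moves only by the shell command python3 -m creep 'ROWS' [FORCE]. ROWS is a JSON object of lists of equal length, an entry for each row: "slide": the shift along the world's x, y, z normalised to -1 to 1, where 1 is 0.15 m, a list of three; "twist": the turn, a rotation vector about the world's x, y, z normalised to -1 to 1, where 1 is 360 degrees, a list of three; "fingers": the gripper's target within -1 to 1 (fully open at 1, half-way at 0, shut at -1). A call has 1 to 20 rows; each row is the pose to reach, as a shift and turn from the pose commanded when the call began, turning the shorter way round; what a row does not reach only later rows make up. A row lasts 1/10 s, in which the tool goes at most 50 mm and 8.59 degrees, less where a joint would pass 70% of its speed; a pose out of reach is approached as far as the arm can. A call with a number of a shift or a turn outside -1 to 1 is refused whole. A call with a gripper value outside its range is refused whole. The fingers move at their own pace and stop on an object; FORCE is the grip in N (left out, the last holds). Time passes only in rows, so rows that repeat a pose let the fingers close. It gives the time, the measured TCP pose, the force and the opening at its end, in the units of the state.
- telemetry.get_state(): the state, without advancing time (a new reading comes with each control period).
- optics.get_image(name): name is "scene" or "top" or "wrist"; returns a dict with "img" (480x640x3 uint8, blue, green, red), "depth" (480x640 float32, m along the optical axis (not along the pixel's ray), 0 where there is no reading), "fovy" (degrees; the focal length in pixels is half the picture's height over the tangent of half this angle, whatever the lens; pixels are square), "cx", "cy" (the principal point, pixels), "world_from_camera" (4x4, takes a point from camera to world coordinates). Camera axes: x right, y down, z forward; pixel columns grow to the right and rows downward; lengths in m; the calibration is good to about 2 mm. A picture is of the moment at which its call begins.
- order.sign_off(): hands the job in, once; it reports no verdict.
The state is a dict: "clock": time; "qpos": joint angles; "qd": joint speeds; "effort": joint torques, N m; "position": TCP position; "ee_rot": TCP orientation; "contact_force": force on the tool from outside, world axes, zero at the start; "moment": the same for the moment, N m; "width": finger opening in m.
Only numpy, scipy, OpenCV 4.12 (cv2) and the standard library are available. Lean on these libraries where they do the work, as an engineer would, in place of code of your own. Each camera call takes 0.05 s, during which the arm holds its last target.

## Working session

There is one attempt and no reset: what is moved stays moved. The work goes in short steps, Python scripts to look and compute and a shell command to move; the robot and the scene stay as the last step left them, time stands still between calls to the robot, and variables do not carry over. Pictures are saved under pics/ and viewed, and the job is handed in when it is done.

```bash
ls; mkdir -p pics; python3 - <<'E'
from rig import telemetry, optics
import cv2, numpy as np
print(telemetry.get_state())
for n in ("scene","top","wrist"):
    d=optics.get_image(n)
    cv2.imwrite(f"pics/{n}0.png",d["img"]); np.savez(f"pics/{n}0.npz",**d)
    print(n,d["fovy"],d["cx"],d["cy"],np.round(d["world_from_camera"],3).tolist())
E
```

```text
pics
{'clock': 0.0, 'qpos': array([ 1.10898886e+00,  2.76586237e-01,  1.50613637e+00,  4.81512853e-06,
        1.36065011e+00, -1.21014893e-01]), 'qd': array([ 0.0007808 ,  0.00034327, -0.00073243,  0.00115701, -0.00096476,
        0.001345  ]), 'effort': array([-2.62001377e-03, -4.16767466e+01, -2.45803696e+01, -5.28885539e-04,
        1.09200308e-02,  7.49670448e-06]), 'position': array([0.19193502, 0.54140338, 0.19164345]), 'ee_rot': array([-2.57964315e-04,  1.69573339e-01,  9.85517169e-01, -8.51829654e-04]), 'contact_force': array([0.0334116 , 0.32644112, 0.60960087]), 'moment': array([-0.03009924, -0.05141335, -0.07489545]), 'width': 0.0850861878600268}
scene 52.349213412062305 316.80917437376445 235.37961096446628 [[0.475, -0.672, 0.568, -0.334], [-0.88, -0.359, 0.311, -0.534], [-0.005, -0.647, -0.762, 1.261], [0.0, 0.0, 0.0, 1.0]]
top 44.377213123491714 326.78036194862324 240.13828884047 [[0.399, -0.715, 0.574, -0.395], [-0.917, -0.318, 0.241, -0.445], [0.01, -0.623, -0.782, 1.346], [0.0, 0.0, 0.0, 1.0]]
wrist 59.47602543848849 325.65366458494714 238.82387473620878 [[0.335, 0.897, 0.287, 0.119], [0.942, -0.318, -0.104, 0.568], [-0.002, 0.305, -0.952, 0.373], [0.0, 0.0, 0.0, 1.0]]
```

View pics/scene0.png

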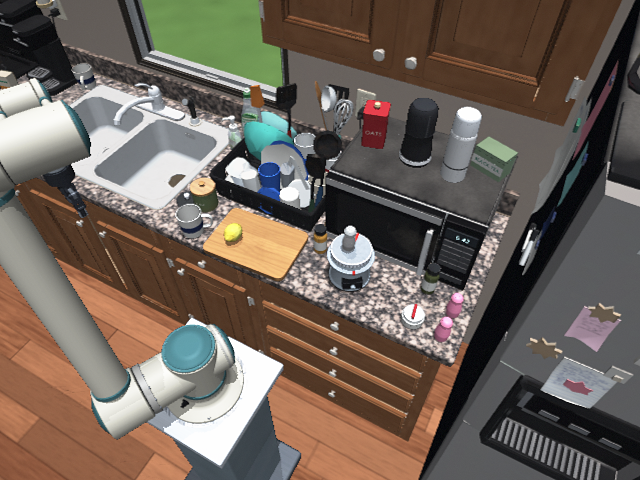

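View pics/top0.png

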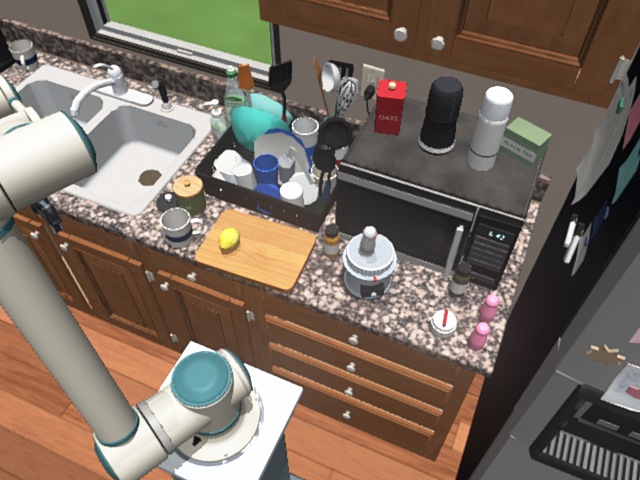

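View pics/wrist0.png

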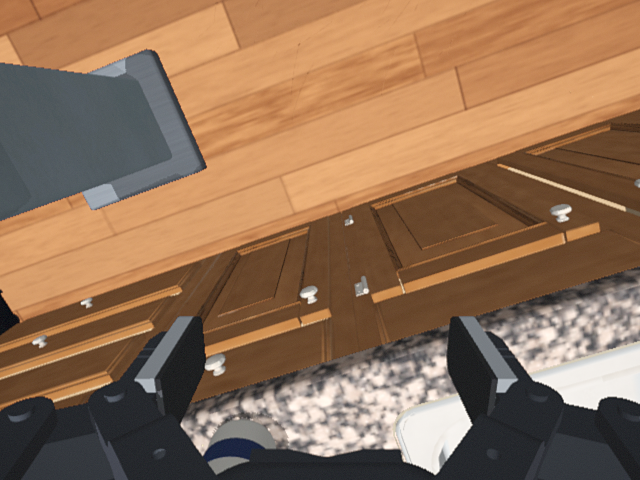

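The shaker (grey top) stands on the lid at scene (349,240). Two pink look-alikes stand at (456,305) and (443,329). The orange jar is at (320,238), the dark green jar at (430,278), the timer at (413,316) and the mug at (189,220). I'll enlarge the grinder and measure it.

```bash
cat > h.py <<'E'
import numpy as np, cv2
from rig import telemetry, optics
def grab(n,tag):
    d=optics.get_image(n); cv2.imwrite(f"pics/{n}{tag}.png",d["img"]); np.savez(f"pics/{n}{tag}.npz",**d); return d
def load(n,tag): return dict(np.load(f"pics/{n}{tag}.npz"))
def K(d):
    f=240/np.tan(np.radians(float(d["fovy"]))/2); return f,float(d["cx"]),float(d["cy"])
def pt(d,u,v,z=None):
    """pixel->world; on plane z, or by depth"""
    f,cx,cy=K(d); T=d["world_from_camera"]
    u=np.asarray(u,float);v=np.asarray(v,float)
    r=np.stack([(u-cx)/f,(v-cy)/f,np.ones_like(u)],-1)
    if z is None:
        r=r*d["depth"][v.astype(int),u.astype(int)][...,None]; return r@T[:3,:3].T+T[:3,3]
    w=r@T[:3,:3].T; return T[:3,3]+w*((z-T[2,3])/w[...,2])[...,None]
def proj(d,P):
    f,cx,cy=K(d); T=d["world_from_camera"]; q=(np.atleast_2d(P)-T[:3,3])@T[:3,:3]
    return np.stack([q[:,0]/q[:,2]*f+cx,q[:,1]/q[:,2]*f+cy],-1)
def cloud(d):
    v,u=np.mgrid[0:480,0:640]; return pt(d,u,v)
def crop(d,x0,x1,y0,y1,s,name):
    cv2.imwrite("pics/"+name,cv2.resize(d["img"][y0:y1,x0:x1],None,fx=s,fy=s,interpolation=cv2.INTER_CUBIC))
E
python3 - <<'E'
from h import *
a=load("top",0); crop(a,300,520,210,360,3.6,"c0.png")
b=load("scene",0); crop(b,290,480,210,350,4,"c1.png")
for d in (a,b):
    for z in (0,): print(np.round(pt(d,np.array([370.]),np.array([265.])),3))
# circle fit of the collar/body using cloud
for n,d in (("top",a),("scene",b)):
    P=cloud(d); ok=d["depth"]>0
    m=ok&(np.hypot(P[...,0]-.5,P[...,1]+.25)<.3)
    for lo,hi in ((.095,.108),(.125,.145),(.15,.24)):
        q=P[m&(P[...,2]>lo)&(P[...,2]<hi)]
        print(n,lo,len(q),np.round(np.percentile(q[:,:2],[2,50,98],axis=0),3).tolist(), np.round(q[:,2].max(),3))
E
```

```text
[[ 0.465 -0.204  0.133]]
[[ 0.503 -0.254  0.101]]
top 0.095 1330 [[0.441, -0.495], [0.57, -0.217], [0.621, 0.007]] 0.108
top 0.125 2042 [[0.452, -0.503], [0.541, -0.209], [0.618, -0.055]] 0.145
top 0.15 4549 [[0.487, -0.514], [0.608, -0.28], [0.619, -0.003]] 0.24
scene 0.095 982 [[0.441, -0.492], [0.569, -0.221], [0.62, 0.011]] 0.108
scene 0.125 1591 [[0.452, -0.504], [0.543, -0.208], [0.619, -0.054]] 0.145
scene 0.15 3567 [[0.488, -0.513], [0.609, -0.283], [0.62, -0.0]] 0.24
```

View pics/c0.png

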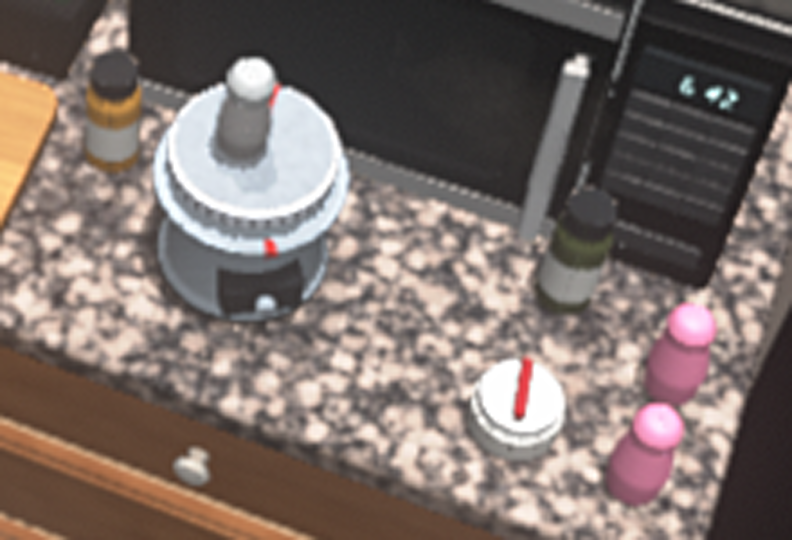

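View pics/c1.png

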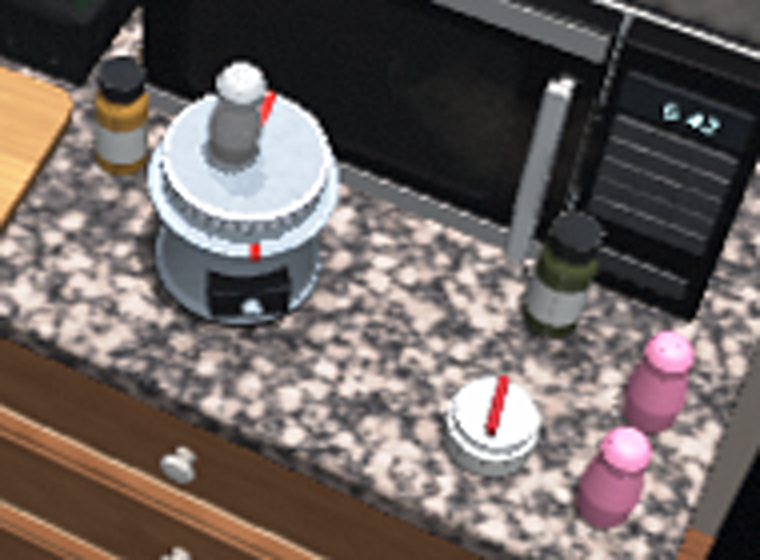

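The crop confirms it: the grey shaker stands on the lid, with the lid's red line running behind it. The collar mark shows at the front at crop c1 (256,250), and the timer's own red line is a decoy. Next I'll measure everything.

```bash
cat > meas.py <<'E'
from h import *
def lidfit(d,c0=(.535,-.22),zlo=.128,zhi=.142):
    P=cloud(d); ok=d["depth"]>0
    m=ok&(np.hypot(P[...,0]-c0[0],P[...,1]-c0[1])<.075)&(P[...,2]>zlo)&(P[...,2]<zhi)
    q=P[m]; zt=np.median(q[:,2])
    mm=(m).astype(np.uint8)
    cs,_=cv2.findContours(mm,cv2.RETR_EXTERNAL,cv2.CHAIN_APPROX_NONE)
    c=max(cs,key=cv2.contourArea)[:,0]; h=cv2.convexHull(c)[:,0]
    w=pt(d,h[:,0],h[:,1],zt)[:,:2]
    A=np.c_[2*w,np.ones(len(w))]; s=np.linalg.lstsq(A,(w**2).sum(1),rcond=None)[0]
    return s[:2],np.sqrt(s[2]+s[0]**2+s[1]**2),zt
def reds(d,c0=(.535,-.22)):
    hsv=cv2.cvtColor(d["img"],cv2.COLOR_BGR2HSV)
    r=((hsv[...,0]<8)|(hsv[...,0]>172))&(hsv[...,1]>120)&(hsv[...,2]>90)
    n,l,st,ce=cv2.connectedComponentsWithStats(r.astype(np.uint8))
    P=cloud(d); out=[]
    for i in range(1,n):
        p=np.median(P[l==i],axis=0)
        if np.hypot(p[0]-c0[0],p[1]-c0[1])<.1: out.append((l==i,ce[i],st[i,4],p))
    return out
if __name__=="__main__":
    import sys
    for n in ("top","scene"):
        d=load(n,sys.argv[1]); c,r,z=lidfit(d); print(n,"lid",np.round(c,4),round(r,4),"z",round(float(z),4))
        for m,ce,a,p in reds(d):
            v,u=np.nonzero(m); zz=.104 if p[2]<.118 else z
            w=pt(d,u,v,zz)[:,:2]; print("  red",np.round(ce,1),a,np.round(p,3),"mean",np.round(w.mean(0),4), "maxr",np.round(np.hypot(*(w-c).T).max(),4),"ang",np.round(np.degrees(np.arctan2(*(w.mean(0)-c)[::-1])),1))
E
python3 meas.py 0
python3 - <<'E'
from h import *
for n in ("top","scene"):
    d=load(n,0); P=cloud(d); ok=d["depth"]>0
    # shaker
    m=ok&(np.hypot(P[...,0]-.54,P[...,1]+.21)<.08)&(P[...,2]>.15)&(P[...,2]<.24)
    q=P[m]; print(n,"shaker zmax",q[:,2].max().round(4))
    for lo,hi in((.15,.165),(.165,.18),(.18,.195),(.195,.21),(.21,.235)):
        s=q[(q[:,2]>lo)&(q[:,2]<hi)]
        if len(s)>5: print(lo,len(s),np.round(s.mean(0),4),np.round(np.ptp(s[:,:2],axis=0),3))
    # front of microwave
    m=ok&(P[...,2]>.03)&(P[...,2]<.12)&(P[...,1]>-.5)&(P[...,1]<-.15)&(P[...,0]>.58)
    print("mw x",np.percentile(P[m][:,0],[1,5,50]).round(3))
    m=ok&(P[...,2]>.15)&(P[...,2]<.3)&(P[...,1]>-.55)&(P[...,1]<.0)&(P[...,0]>.56)
    print("mw high x",np.percentile(P[m][:,0],[1,5,50]).round(3), P[m][:,1].min().round(3),P[m][:,1].max().round(3))
    for u,v in ((320,240),(413,316),(250,240)) if n=="scene" else ((332,240),(444,320),(255,250)):
        print(u,v,np.round(pt(d,np.array([float(u)]),np.array([float(v)])),3))
E
```

```text
top lid [ 0.5147 -0.1978] 0.0541 z 0.1336
  red [376.  234.5] 2 [ 0.566 -0.183  0.133] mean [ 0.5655 -0.1833] maxr 0.0546 ang 16.0
  red [375.  237.5] 2 [ 0.51  -0.197  0.191] mean [ 0.5549 -0.1845] maxr 0.044 ang 18.4
  red [374.8 278.7] 10 [ 0.452 -0.224  0.102] mean [ 0.4507 -0.2254] maxr 0.0738 ang -156.7
scene lid [ 0.514  -0.2016] 0.0533 z 0.1354
  red [356.2 236.1] 18 [ 0.558 -0.183  0.138] mean [ 0.5581 -0.1806] maxr 0.0653 ang 25.5
  red [353.5 272.5] 8 [ 0.453 -0.223  0.102] mean [ 0.4533 -0.2235] maxr 0.0702 ang -160.2
top shaker zmax 0.24
0.15 126 [ 0.564  -0.2005  0.1578] [0.139 0.087]
0.165 146 [ 0.5458 -0.196   0.1726] [0.14  0.087]
0.18 158 [ 0.5567 -0.1984  0.187 ] [0.135 0.087]
0.195 130 [ 0.5705 -0.2001  0.2024] [0.132 0.081]
0.21 209 [ 0.5494 -0.1949  0.2186] [0.131 0.079]
mw x [0.586 0.598 0.609]
mw high x [0.596 0.602 0.674] -0.55 -0.0
332 240 [[ 0.539 -0.068  0.081]]
444 320 [[ 0.436 -0.422  0.055]]
255 250 [[0.467 0.138 0.013]]
scene shaker zmax 0.2397
0.15 90 [ 0.5659 -0.1986  0.1578] [0.138 0.075]
0.165 110 [ 0.546  -0.1967  0.1726] [0.137 0.085]
0.18 111 [ 0.5545 -0.1969  0.1869] [0.137 0.079]
0.195 98 [ 0.5653 -0.1987  0.2022] [0.134 0.076]
0.21 171 [ 0.5471 -0.1938  0.2193] [0.132 0.076]
mw x [0.585 0.6   0.609]
mw high x [0.58  0.603 0.67 ] -0.55 -0.0
320 240 [[ 0.539 -0.067  0.073]]
413 316 [[ 0.429 -0.425  0.054]]
250 240 [[0.468 0.158 0.021]]
```

```bash
sed -i 's/c0=(.535,-.22)/c0=(.515,-.2)/' meas.py; python3 meas.py 0
python3 - <<'E'
from h import *
for n in ("top","scene"):
    d=load(n,0); P=cloud(d); ok=d["depth"]>0
    m=ok&(np.hypot(P[...,0]-.515,P[...,1]+.2)<.055)&(P[...,2]>.148)&(P[...,2]<.24)
    q=P[m]; print(n,"shaker zmax",q[:,2].max().round(4), len(q))
    for lo,hi in((.15,.165),(.165,.18),(.18,.195),(.195,.21),(.21,.22),(.22,.235)):
        s=q[(q[:,2]>lo)&(q[:,2]<hi)]
        if len(s)>5: print(lo,len(s),np.round(s.mean(0),4),np.round(s.min(0)[:2],3),np.round(s.max(0)[:2],3))
    c=d["world_from_camera"][:2,3]; print(c)
    # collar outer ring
    m=ok&(np.hypot(P[...,0]-.515,P[...,1]+.2)<.085)&(P[...,2]>.098)&(P[...,2]<.11)
    q=P[m]; 
    cs,_=cv2.findContours((ok&(np.hypot(P[...,0]-.515,P[...,1]+.2)<.09)&(P[...,2]>.096)&(P[...,2]<.145)).astype(np.uint8),cv2.RETR_EXTERNAL,cv2.CHAIN_APPROX_NONE)
    h=cv2.convexHull(max(cs,key=cv2.contourArea))[:,0]
    w=pt(d,h[:,0],h[:,1],.104)[:,:2]; k=w@[.88,.46]<.88*.515-.46*.2
    A=np.c_[2*w[k],np.ones(k.sum())]; s=np.linalg.lstsq(A,(w[k]**2).sum(1),rcond=None)[0]
    print("collar",s[:2],np.sqrt(s[2]+s[0]**2+s[1]**2),k.sum())
E
```

```text
top lid [ 0.506  -0.1887] 0.0618 z 0.1336
  red [376.  234.5] 2 [ 0.566 -0.183  0.133] mean [ 0.5656 -0.1833] maxr 0.0614 ang 5.2
  red [375.  237.5] 2 [ 0.51  -0.197  0.191] mean [ 0.5549 -0.1845] maxr 0.0507 ang 5.0
  red [374.8 278.7] 10 [ 0.452 -0.224  0.102] mean [ 0.4507 -0.2254] maxr 0.0709 ang -146.4
scene lid [ 0.5063 -0.188 ] 0.0628 z 0.1351
  red [356.2 236.1] 18 [ 0.558 -0.183  0.138] mean [ 0.5583 -0.1805] maxr 0.069 ang 8.2
  red [353.5 272.5] 8 [ 0.453 -0.223  0.102] mean [ 0.4533 -0.2235] maxr 0.0693 ang -146.2
top shaker zmax 0.2286 375
0.15 50 [ 0.488  -0.1833  0.1577] [ 0.479 -0.202] [ 0.503 -0.158]
0.165 80 [ 0.4894 -0.1832  0.1726] [ 0.478 -0.202] [ 0.509 -0.16 ]
0.18 74 [ 0.4919 -0.1844  0.1873] [ 0.483 -0.2  ] [ 0.512 -0.163]
0.195 47 [ 0.4926 -0.1834  0.2023] [ 0.487 -0.198] [ 0.507 -0.164]
0.21 68 [ 0.4974 -0.184   0.2152] [ 0.486 -0.199] [ 0.517 -0.167]
0.22 49 [ 0.5013 -0.1826  0.2222] [ 0.488 -0.195] [ 0.516 -0.17 ]
[-0.39509912 -0.4454744 ]
collar [ 0.50408608 -0.18882579] 0.07106319742301953 16
scene shaker zmax 0.2296 300
0.15 35 [ 0.4884 -0.1822  0.1578] [ 0.482 -0.199] [ 0.501 -0.16 ]
0.165 61 [ 0.4905 -0.184   0.172 ] [ 0.482 -0.2  ] [ 0.507 -0.159]
0.18 55 [ 0.4928 -0.1829  0.1863] [ 0.482 -0.199] [ 0.512 -0.16 ]
0.195 40 [ 0.4927 -0.1831  0.2021] [ 0.485 -0.197] [ 0.507 -0.165]
0.21 52 [ 0.4978 -0.184   0.2153] [ 0.487 -0.197] [ 0.518 -0.165]
0.22 49 [ 0.5025 -0.1799  0.223 ] [ 0.49  -0.194] [ 0.518 -0.165]
[-0.33420342 -0.53412345]
collar [ 0.50529692 -0.18764972] 0.07085334889076263 15
```

Lid centre is about (0.505, -0.188) and the top is at z≈0.135. The mark direction is -146° and the red line is at about 6°, so roughly 152° clockwise remains. The shaker axis is at about (0.502, -0.179). I'll raise the arm and travel over.

```bash
python3 -m creep '{"slide":[[0,0,0.3],[0,0,0.6],[0.3,0,0.9],[0.6,0,0.9],[0.6,-0.3,0.9],[0.6,-0.6,0.9],[0.6,-1,0.9]],"twist":[[0,0,0],[0,0,0],[0,0,0],[0,0,0],[0,0,0],[0,0,0],[0,0,0]],"fingers":[1,1,1,1,1,1,1]}' 30
python3 -m creep '{"slide":[[0.2,-0.3,0],[0.4,-0.6,0],[0.5,-1,0],[0.5,-1,0]],"twist":[[0,0,0],[0,0,0],[0,0,0],[0,0,0]],"fingers":[1,1,1,1]}'
python3 -m creep '{"slide":[[0.2,-0.3,0],[0.4,-0.6,0],[0.5,-1,0],[0.5,-1,0]],"twist":[[0,0,0],[0,0,0],[0,0,0],[0,0,0]],"fingers":[1,1,1,1]}'
python3 -m creep '{"slide":[[0.1,-0.3,0],[0.2,-0.6,0],[0.3,-1,0],[0.3,-1,0],[0.3,-1,0]],"twist":[[0,0,0],[0,0,0],[0,0,0],[0,0,0],[0,0,0]],"fingers":[1,1,1,1,1]}'
```

```text
clock: 0.85
position: [0.2828, 0.4008, 0.3263]
ee_rot: [-0.0, 0.17, 0.986, -0.001]
contact_force: [1.4, -1.1, -0.2]
width: 0.0854
clock: 1.25
position: [0.3578, 0.2482, 0.3274]
ee_rot: [0.0, 0.171, 0.985, -0.001]
contact_force: [0.1, 0.2, 0.1]
width: 0.0858
clock: 1.65
position: [0.4332, 0.0981, 0.327]
ee_rot: [-0.0, 0.172, 0.985, -0.001]
contact_force: [0.6, 0.1, 0.3]
width: 0.0853
clock: 2.15
position: [0.4773, -0.0495, 0.3268]
ee_rot: [-0.001, 0.171, 0.985, 0.0]
contact_force: [0.3, 0.1, 0.2]
width: 0.0852
```

```bash
python3 -m creep '{"slide":[[0.08,-0.3,0],[0.12,-0.6,0],[0.165,-0.863,0],[0.165,-0.863,0],[0.165,-0.863,0]],"twist":[[0,0,0],[0,0,0],[0,0,0],[0,0,0],[0,0,0]],"fingers":[1,1,1,1,1]}'
python3 - <<'E'
from h import *
d=grab("wrist",1); d2=grab("top",1)
P=cloud(d); ok=d["depth"]>0
m=ok&(np.hypot(P[...,0]-.502,P[...,1]+.179)<.05)&(P[...,2]>.145)&(P[...,2]<.24)
q=P[m]
for lo,hi in((.145,.165),(.165,.18),(.18,.195),(.195,.21),(.21,.222),(.222,.235)):
    s=q[(q[:,2]>lo)&(q[:,2]<hi)]
    if len(s)>5: print(lo,len(s),np.round(s.mean(0),4),np.round(s.min(0)[:2],3),np.round(s.max(0)[:2],3))
crop(d2,300,460,180,300,5,"c2.png")
E
```

```text
clock: 2.65
position: [0.5019, -0.176, 0.3272]
ee_rot: [-0.001, 0.169, 0.986, 0.001]
contact_force: [0.1, -0.3, 1.2]
width: 0.0857
0.145 93 [ 0.4882 -0.1708  0.156 ] [ 0.484 -0.197] [ 0.505 -0.158]
0.165 397 [ 0.4921 -0.1731  0.173 ] [ 0.483 -0.2  ] [ 0.519 -0.158]
0.18 415 [ 0.4938 -0.1744  0.1874] [ 0.486 -0.197] [ 0.517 -0.161]
0.195 196 [ 0.4937 -0.1743  0.2012] [ 0.489 -0.193] [ 0.509 -0.164]
0.21 969 [ 0.5022 -0.1801  0.2178] [ 0.489 -0.198] [ 0.522 -0.164]
0.222 697 [ 0.5053 -0.1808  0.2233] [ 0.493 -0.193] [ 0.517 -0.17 ]
```

View pics/wrist1.png

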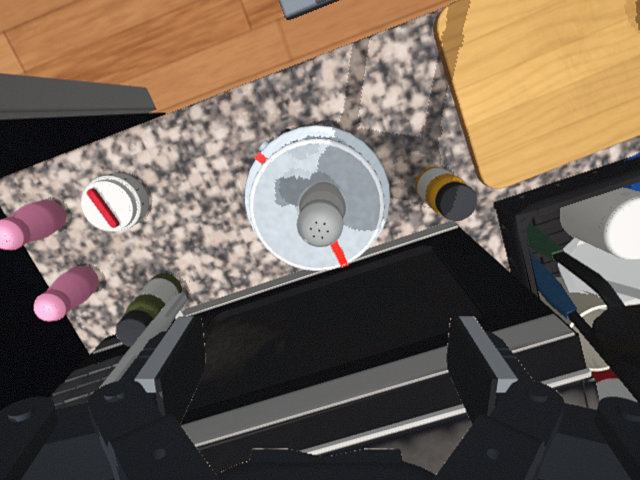

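View pics/c2.png

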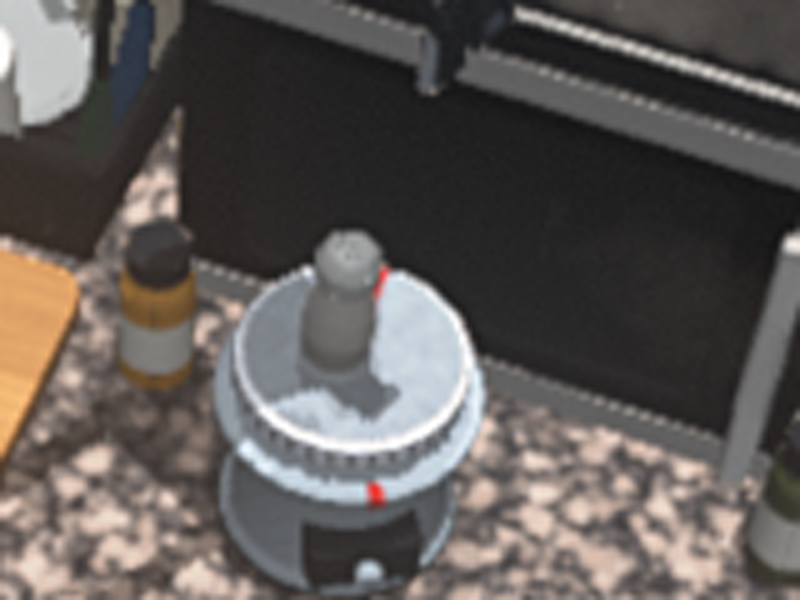

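The wrist view shows the shaker at (320,220), the lid line at (339,255) and the mark at (262,158). The shaker axis is at (0.504, -0.180). Descending to grasp.

```bash
python3 -m creep '{"slide":[[0.013,-0.023,-0.2],[0.013,-0.023,-0.4],[0.013,-0.023,-0.6],[0.013,-0.023,-0.6],[0.013,-0.023,-0.6]],"twist":[[0,0,0],[0,0,0],[0,0,0],[0,0,0],[0,0,0]],"fingers":[1,1,1,1,1]}'
python3 -m creep '{"slide":[[0,0,-0.15],[0,0,-0.3],[0,0,-0.4],[0,0,-0.48],[0,0,-0.48],[0,0,-0.48],[0,0,-0.48],[0,0,-0.48],[0,0,-0.48],[0,0,-0.48],[0,0,-0.48],[0,0,-0.48]],"twist":[[0,0,0],[0,0,0],[0,0,0],[0,0,0],[0,0,0],[0,0,0],[0,0,0],[0,0,0],[0,0,0],[0,0,0],[0,0,0],[0,0,0]],"fingers":[1,1,1,1,1,-1,-1,-1,-1,-1,-1,-1]}' 25
```

```text
clock: 3.25
position: [0.504, -0.1796, 0.2383]
ee_rot: [0.0, 0.169, 0.986, 0.0]
contact_force: [0.7, 0.9, 0.8]
width: 0.0851
clock: 4.45
position: [0.5041, -0.1811, 0.1658]
ee_rot: [0.0, 0.17, 0.986, -0.0]
contact_force: [-0.4, -1.0, 2.5]
width: 0.0319
```

```bash
python3 -m creep '{"slide":[[0,0,0.05],[0,0,0.15],[0,0,0.3],[0,0,0.5],[0,0,0.7],[0,0,0.7],[0,0,0.7]],"twist":[[0,0,0],[0,0,0],[0,0,0],[0,0,0],[0,0,0],[0,0,0],[0,0,0]],"fingers":[-1,-1,-1,-1,-1,-1,-1]}'
python3 - <<'E'
from h import *
d=grab("wrist",2); d2=grab("top",2)
crop(d2,200,460,120,300,3,"c3.png")
P=cloud(d2)
hsv=cv2.cvtColor(d2["img"],cv2.COLOR_BGR2HSV)
m=(d2["depth"]>0)&(abs(P[...,2]-.021)<.006)&(P[...,0]>.3)&(P[...,0]<.62)&(P[...,1]>-.05)&(P[...,1]<.36)&(hsv[...,1]>90)
print(np.percentile(P[m],[1,50,99],axis=0).round(3))
E
```

```text
clock: 5.15
position: [0.5039, -0.1809, 0.2709]
ee_rot: [0.0, 0.17, 0.986, 0.0]
contact_force: [-0.4, 0.0, -1.8]
width: 0.0318
[[ 0.367 -0.008  0.015]
 [ 0.467  0.127  0.019]
 [ 0.578  0.286  0.025]]
```

View pics/wrist2.png

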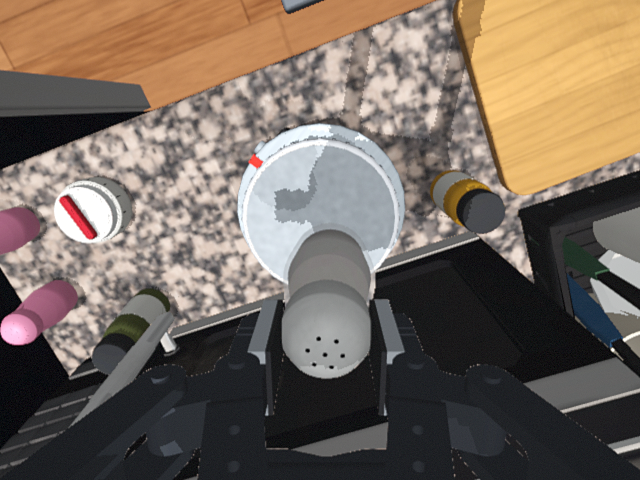

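View pics/c3.png

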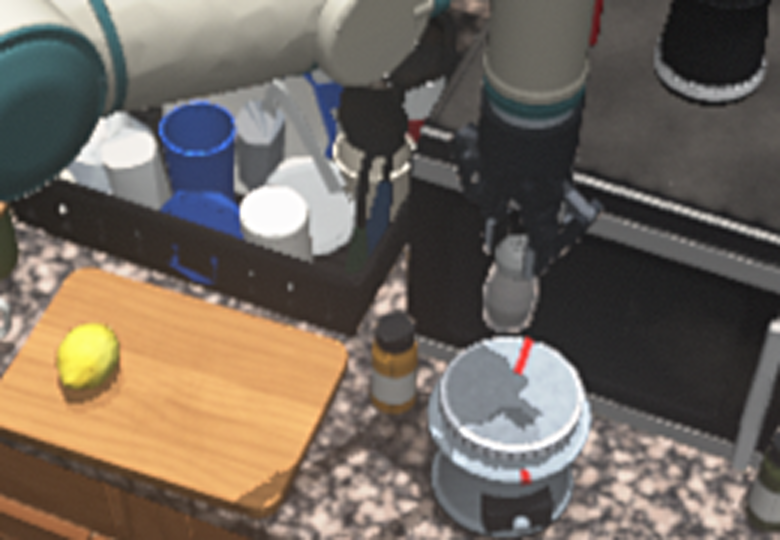

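The shaker is held upright above the lid, and the board's right half is free. Carrying it to (0.44, 0.065) on the board.

```bash
python3 -m creep '{"slide":[[-0.05,0.15,0],[-0.1,0.4,0],[-0.15,0.65,0],[-0.2,0.85,0],[-0.2,1,0],[-0.2,1,0]],"twist":[[0,0,0],[0,0,0],[0,0,0],[0,0,0],[0,0,0],[0,0,0]],"fingers":[-1,-1,-1,-1,-1,-1]}'
python3 -m creep '{"slide":[[-0.1,0.15,0],[-0.15,0.4,0],[-0.22,0.55,0],[-0.22,0.64,-0.2],[-0.22,0.64,-0.5],[-0.22,0.64,-0.8],[-0.22,0.64,-1],[-0.22,0.64,-1],[-0.22,0.64,-1]],"twist":[[0,0,0],[0,0,0],[0,0,0],[0,0,0],[0,0,0],[0,0,0],[0,0,0],[0,0,0],[0,0,0]],"fingers":[-1,-1,-1,-1,-1,-1,-1,-1,-1]}'
python3 - <<'E'
from h import *
d2=grab("top",3); d=grab("scene",3)
print(telemetry.get_state()["contact_force"])
P=cloud(d2); crop(d2,200,400,160,310,4,"c4.png")
for n,d in (("t",d2),("s",d)):
    P=cloud(d); m=(d["depth"]>0)&(np.hypot(P[...,0]-.44,P[...,1]-.065)<.03)&(P[...,2]>.04)&(P[...,2]<.14)
    print(n,np.percentile(P[m][:,2],[0.5,2,10,50]).round(4),m.sum())
E
```

```text
clock: 5.85
position: [0.4725, -0.0282, 0.2693]
ee_rot: [-0.002, 0.168, 0.986, 0.001]
contact_force: [0.1, -1.3, -1.2]
width: 0.0317
clock: 6.75
position: [0.441, 0.0645, 0.1203]
ee_rot: [-0.001, 0.17, 0.985, -0.0]
contact_force: [0.1, -0.0, -0.6]
width: 0.0317
[-0.48956961  0.77381143 -0.10778567]
t [0.0897 0.0909 0.0967 0.1212] 188
s [0.0917 0.0945 0.1003 0.122 ] 135
```

View pics/c4.png

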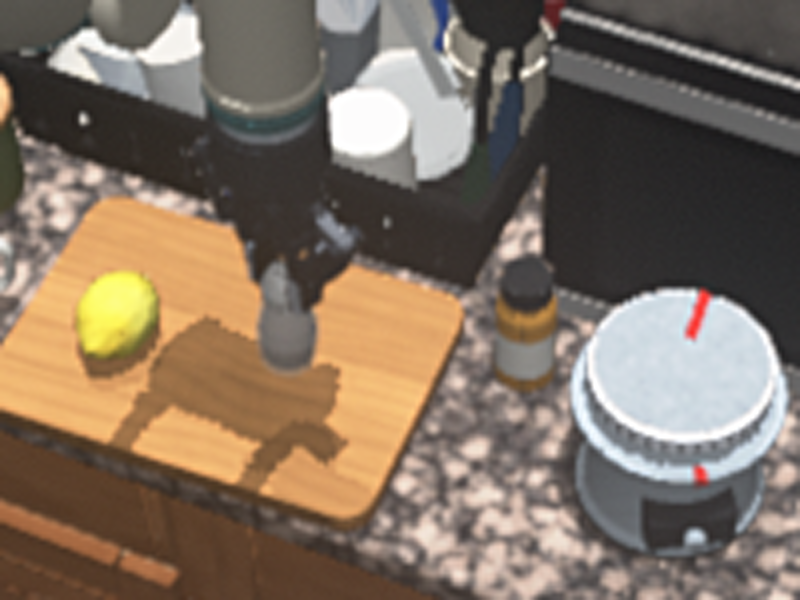

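The shaker hangs upright over the board with its underside at z≈0.090. Lowering about 69 mm.

```bash
python3 -m creep '{"slide":[[0,0,-0.15],[0,0,-0.28],[0,0,-0.38],[0,0,-0.42],[0,0,-0.43],[0,0,-0.44],[0,0,-0.45],[0,0,-0.45]],"twist":[[0,0,0],[0,0,0],[0,0,0],[0,0,0],[0,0,0],[0,0,0],[0,0,0],[0,0,0]],"fingers":[-1,-1,-1,-1,-1,-1,-1,-1]}'; python3 meas.py 3
```

```text
clock: 7.65
position: [0.4414, 0.065, 0.0535]
ee_rot: [0.001, 0.17, 0.986, 0.0]
contact_force: [0.4, 0.8, -0.7]
width: 0.0316
top lid [ 0.5059 -0.1886] 0.0621 z 0.1337
  red [374.3 237.6] 30 [ 0.553 -0.183  0.134] mean [ 0.5538 -0.1829] maxr 0.0681 ang 6.7
  red [374.8 278.7] 10 [ 0.452 -0.225  0.102] mean [ 0.4507 -0.2254] maxr 0.0709 ang -146.3
scene lid [ 0.5067 -0.1877] 0.0624 z 0.1354
  red [355.6 237.7] 23 [ 0.552 -0.181  0.135] mean [ 0.5517 -0.1814] maxr 0.0683 ang 7.9
  red [353.5 272.5] 8 [ 0.452 -0.223  0.104] mean [ 0.4533 -0.2235] maxr 0.0699 ang -146.2
```

```bash
python3 -m creep '{"slide":[[0,0,-0.008],[0,0,-0.016],[0,0,-0.016]],"twist":[[0,0,0],[0,0,0],[0,0,0]],"fingers":[-1,-1,-1]}'
```

```text
clock: 7.95
position: [0.4422, 0.0649, 0.0521]
ee_rot: [0.001, 0.169, 0.986, 0.0]
contact_force: [-1.6, -1.1, 9.1]
width: 0.0317
```

Contact at 9 N. I'll ease off a little and release slowly.

```bash
python3 -m creep '{"slide":[[0,0,0.004],[0,0,0.004],[0,0,0.004],[0,0,0.004],[0,0,0.004],[0,0,0.004],[0,0,0.1],[0,0,0.3],[0,0,0.6],[0,0,0.9],[0,0,1],[0,0,1]],"twist":[[0,0,0],[0,0,0],[0,0,0],[0,0,0],[0,0,0],[0,0,0],[0,0,0],[0,0,0],[0,0,0],[0,0,0],[0,0,0],[0,0,0]],"fingers":[-0.2,0,0.3,0.8,1,1,1,1,1,1,1,1]}'
python3 - <<'E'
from h import *
d=grab("wrist",4); d2=grab("top",4); crop(d2,200,460,120,300,3,"c5.png")
P=cloud(d2); m=(d2["depth"]>0)&(np.hypot(P[...,0]-.442,P[...,1]-.065)<.05)&(P[...,2]>.03)&(P[...,2]<.14)
print(P[m].mean(0),P[m][:,2].max())
E
```

```text
clock: 9.15
position: [0.4429, 0.0651, 0.2033]
ee_rot: [0.003, 0.17, 0.986, 0.001]
contact_force: [0.5, 0.2, -0.5]
width: 0.0854
[0.43145772 0.06035542 0.07588007] 0.11322712074288277
```

View pics/c5.png

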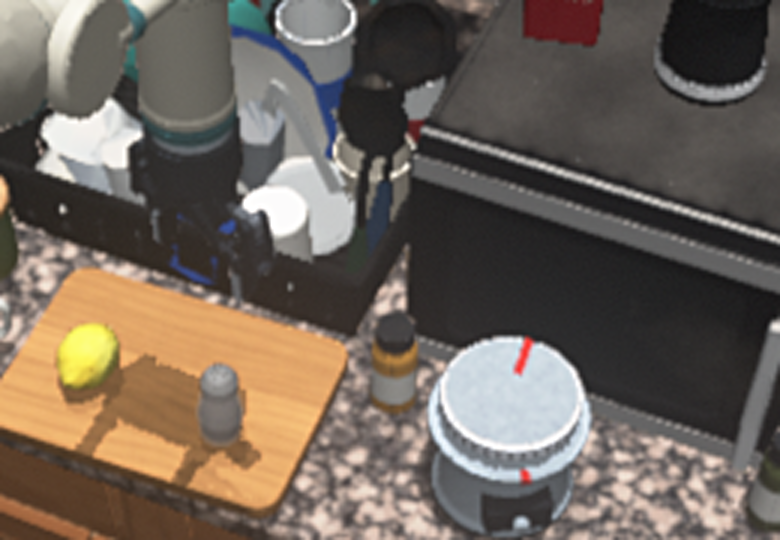

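The shaker stands upright on the board at top-crop (220,405) and is released. Now I'll move over the lid and turn 40° counter-clockwise for stroke room.

```bash
python3 -m creep '{"slide":[[0.05,-0.2,0.15],[0.1,-0.4,0.3],[0.2,-0.7,0.3],[0.25,-1,0.3],[0.25,-1,0.3]],"twist":[[0,0,0.02],[0,0,0.04],[0,0,0.06],[0,0,0.08],[0,0,0.1]],"fingers":[1,1,1,1,1]}'
python3 -m creep '{"slide":[[0.05,-0.2,0],[0.1,-0.4,0],[0.167,-0.6,0],[0.167,-0.687,0],[0.167,-0.687,0],[0.167,-0.687,0]],"twist":[[0,0,0],[0,0,0],[0,0,0],[0,0,0.01],[0,0,0.01],[0,0,0.01]],"fingers":[1,1,1,1,1,1]}'
python3 - <<'E'
from h import *
from meas import *
s=telemetry.get_state(); print(s["qpos"].round(3))
d=grab("wrist",5); 
for n in ("wrist",):
    c,r,z=lidfit(d); print(c,r,z)
    for m,ce,a,p in reds(d):
        v,u=np.nonzero(m); zz=.104 if p[2]<.118 else z
        w=pt(d,u,v,zz)[:,:2]; print("  red",np.round(ce,1),a,np.round(p,3),"mean",np.round(w.mean(0),4), "maxr",np.round(np.hypot(*(w-c).T).max(),4),"ang",np.round(np.degrees(np.arctan2(*(w.mean(0)-c)[::-1])),1))
E
```

```text
clock: 9.75
position: [0.4785, -0.09, 0.2429]
ee_rot: [-0.002, -0.143, 0.99, -0.001]
contact_force: [-1.2, 0.3, -0.8]
width: 0.0854
clock: 10.35
position: [0.5025, -0.1872, 0.2437]
ee_rot: [-0.001, -0.173, 0.985, 0.002]
contact_force: [0.6, 0.6, 0.5]
width: 0.0852
[-4.870e-01  1.950e-01  1.489e+00  1.000e-03  1.462e+00 -2.406e+00]
[ 0.50946636 -0.1877984 ] 0.06148007573044858 0.1354681913595127
  red [300.7 131.8] 134 [ 0.454 -0.224  0.104] mean [ 0.4536 -0.2237] maxr 0.0714 ang -147.2
  red [307.8 280.4] 531 [ 0.551 -0.183  0.136] mean [ 0.5516 -0.1828] maxr 0.0636 ang 6.7
```

View pics/wrist5.png

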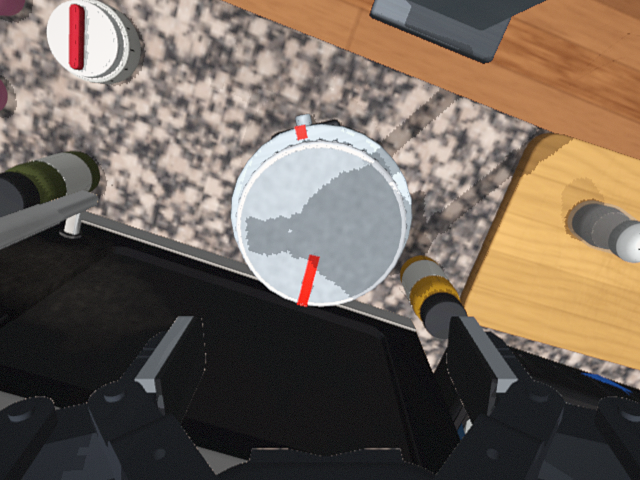

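The wrist view shows the mark at (301,132) and the line from (308,258) to (303,305), with a lid centre of about (0.507, -0.188). Descending toward the lid.

```bash
python3 -c "
from h import *
s=telemetry.get_state();print(s['position'],s['contact_force'])"
python3 -m creep '{"slide":[[0.015,-0.005,-0.25],[0.02,-0.005,-0.5],[0.02,-0.005,-0.65],[0.02,-0.005,-0.68],[0.02,-0.005,-0.68],[0.02,-0.005,-0.68]],"twist":[[0,0,0],[0,0,0],[0,0,0],[0,0,0],[0,0,0],[0,0,0]],"fingers":[1,1,1,1,1,1]}'
```

```text
[ 0.50264649 -0.18685801  0.24424269] [-0.16995042  0.15758102  0.67264452]
clock: 11.0
position: [0.5075, -0.1887, 0.1451]
ee_rot: [0.001, -0.175, 0.985, -0.001]
contact_force: [0.4, -0.4, -0.0]
width: 0.0855
```

```bash
python3 -m creep '{"slide":[[0,0,-0.03],[0,0,-0.06],[0,0,-0.06]],"twist":[[0,0,0],[0,0,0],[0,0,0]],"fingers":[1,1,1]}'
python3 -m creep '{"slide":[[0,0,-0.013],[0,0,-0.026],[0,0,-0.026]],"twist":[[0,0,0],[0,0,0],[0,0,0]],"fingers":[1,1,1]}'
python3 -m creep '{"slide":[[0,0,-0.013],[0,0,-0.026],[0,0,-0.026]],"twist":[[0,0,0],[0,0,0],[0,0,0]],"fingers":[1,1,1]}'
```

```text
clock: 11.3
position: [0.5062, -0.1886, 0.1345]
ee_rot: [-0.0, -0.174, 0.985, 0.0]
contact_force: [0.3, -1.0, 0.1]
width: 0.0855
clock: 11.6
position: [0.5063, -0.1887, 0.1304]
ee_rot: [-0.0, -0.174, 0.985, 0.0]
contact_force: [-0.1, -0.7, -0.0]
width: 0.0856
clock: 11.9
position: [0.5062, -0.1886, 0.1265]
ee_rot: [-0.0, -0.174, 0.985, 0.0]
contact_force: [-0.1, -0.1, 0.5]
width: 0.0857
```

```bash
python3 -m creep '{"slide":[[0,0,-0.013],[0,0,-0.02],[0,0,-0.02]],"twist":[[0,0,0],[0,0,0],[0,0,0]],"fingers":[1,1,1]}'
python3 -m creep '{"slide":[[0,0,-0.008],[0,0,-0.014],[0,0,-0.014]],"twist":[[0,0,0],[0,0,0],[0,0,0]],"fingers":[1,1,1]}'
```

```text
clock: 12.2
position: [0.5063, -0.1887, 0.1236]
ee_rot: [-0.0, -0.174, 0.985, 0.0]
contact_force: [-0.9, -0.6, -0.3]
width: 0.0857
clock: 12.5
position: [0.5063, -0.1887, 0.1216]
ee_rot: [-0.0, -0.174, 0.985, 0.0]
contact_force: [-0.2, 0.5, 0.3]
width: 0.0852
```

```bash
python3 -m creep '{"slide":[[0,0,-0.006],[0,0,-0.012],[0,0,-0.012]],"twist":[[0,0,0],[0,0,0],[0,0,0]],"fingers":[1,1,1]}'
python3 -m creep '{"slide":[[0,0,-0.006],[0,0,-0.012],[0,0,-0.012]],"twist":[[0,0,0],[0,0,0],[0,0,0]],"fingers":[1,1,1]}'
```

```text
clock: 12.8
position: [0.5064, -0.1887, 0.1198]
ee_rot: [-0.0, -0.174, 0.985, 0.0]
contact_force: [-1.1, 0.2, -1.0]
width: 0.0855
clock: 13.1
position: [0.5064, -0.1887, 0.118]
ee_rot: [-0.0, -0.174, 0.985, 0.0]
contact_force: [0.8, -0.3, -1.1]
width: 0.0853
```

No contact yet, so I'll look before going lower.

```bash
python3 - <<'E'
from h import *
d=grab("scene",6); crop(d,290,450,190,310,5,"c6.png"); grab("wrist",6)
E
```

```text
(no output)
```

View pics/c6.png

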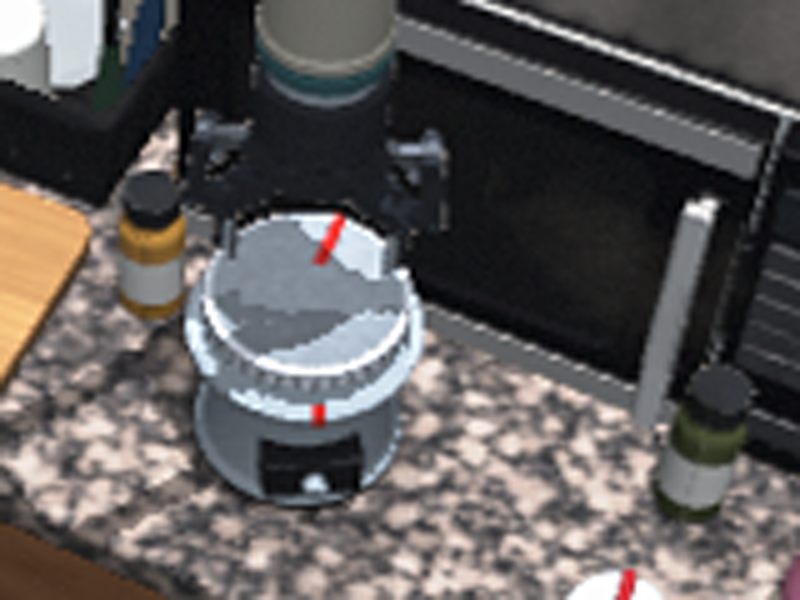

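View pics/wrist6.png

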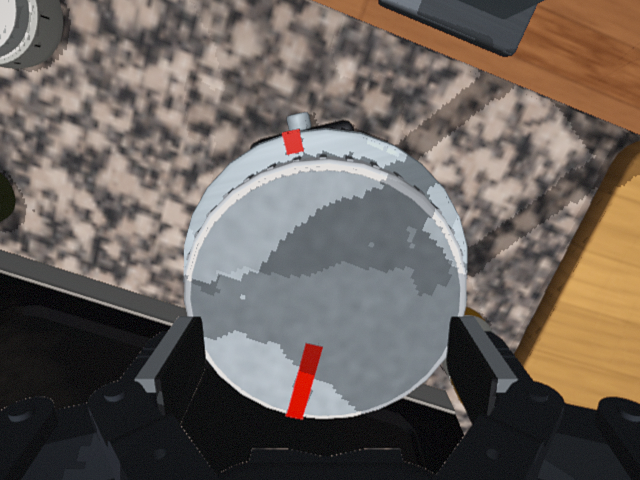

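```bash
python3 - <<'E'
from h import *
from scipy.spatial.transform import Rotation as R
s=telemetry.get_state(); q=s["ee_rot"]; r=R.from_quat([q[1],q[2],q[3],q[0]]).as_matrix()
p=s["position"]; print(p,s["contact_force"],s["width"])
for n in ("wrist","scene"):
    d=load(n,6)
    for z in (0,-.013,-.02,-.03):
        for y in (-.043,.043):
          print(n,z,y,[np.round(proj(d,p+r@np.array([x,y,z]))[0],0).tolist() for x in(-.011,.011)])
    print("lid c",proj(d,[.5065,-.188,.1355]))
d=load("wrist",6)
# finger tip depth
P=cloud(d)
for u,v in ((170,350),(195,340),(200,322),(475,345),(455,325),(150,385)):
    print(u,v,P[v,u].round(4),(r.T@(P[v,u]-p)).round(4))
E
```

```text
[ 0.50643444 -0.18872572  0.1180893 ] [0.06415665 0.5357996  0.13331522] 0.08558476149036788
wrist 0 -0.043 [[234.0, 300.0], [231.0, 257.0]]
wrist 0 0.043 [[415.0, 300.0], [419.0, 257.0]]
wrist -0.013 -0.043 [[228.0, 313.0], [225.0, 267.0]]
wrist -0.013 0.043 [[421.0, 313.0], [425.0, 267.0]]
wrist -0.02 -0.043 [[225.0, 321.0], [221.0, 273.0]]
wrist -0.02 0.043 [[425.0, 321.0], [429.0, 273.0]]
wrist -0.03 -0.043 [[219.0, 333.0], [215.0, 283.0]]
wrist -0.03 0.043 [[430.0, 333.0], [435.0, 283.0]]
lid c [[326.38464115 295.48044274]]
scene 0 -0.043 [[366.0, 251.0], [365.0, 257.0]]
scene 0 0.043 [[337.0, 248.0], [336.0, 254.0]]
scene -0.013 -0.043 [[366.0, 248.0], [365.0, 254.0]]
scene -0.013 0.043 [[337.0, 245.0], [336.0, 251.0]]
scene -0.02 -0.043 [[366.0, 247.0], [366.0, 253.0]]
scene -0.02 0.043 [[337.0, 244.0], [336.0, 250.0]]
scene -0.03 -0.043 [[366.0, 245.0], [366.0, 251.0]]
scene -0.03 0.043 [[337.0, 242.0], [336.0, 247.0]]
lid c [[351.00467552 248.7269339 ]]
170 350 [ 0.5123 -0.2341  0.1936] [ 0.0101 -0.0446 -0.0755]
195 340 [ 0.5169 -0.23    0.1787] [ 0.0043 -0.0423 -0.0606]
200 322 [ 0.5144 -0.231   0.1717] [ 0.007  -0.0424 -0.0536]
475 345 [ 0.4815 -0.1509  0.1917] [ 0.0105  0.0441 -0.0736]
455 325 [ 0.4839 -0.1512  0.176 ] [ 0.0083  0.043  -0.0579]
150 385 [ 0.5137 -0.2339  0.2076] [ 0.0087 -0.0449 -0.0895]
```

```bash
python3 - <<'E'
from h import *
d=load("scene",6); P=cloud(d)
for r in range(236,252):
    print(r,[f"{P[r,u,2]:.3f}" for u in range(330,376,3)])
print(d["img"][240:248,330:376:3].mean(-1).astype(int))
E
```

```text
236 ['0.025', '0.191', '0.199', '0.136', '0.133', '0.138', '0.142', '0.133', '0.139', '0.139', '0.138', '0.133', '0.079', '0.213', '0.212', '0.222']
237 ['0.023', '0.185', '0.194', '0.138', '0.137', '0.136', '1.261', '0.135', '0.135', '0.135', '0.136', '0.135', '0.081', '0.211', '0.093', '0.092']
238 ['0.001', '0.183', '0.191', '0.136', '0.136', '0.140', '0.141', '0.134', '0.141', '0.133', '0.133', '0.131', '0.131', '0.200', '0.078', '0.088']
239 ['-0.004', '0.180', '0.185', '0.137', '0.138', '0.136', '0.134', '0.140', '0.136', '0.133', '0.133', '0.140', '0.140', '0.195', '0.080', '0.085']
240 ['0.009', '0.136', '0.179', '0.134', '0.135', '0.134', '0.137', '0.134', '0.136', '0.135', '0.134', '0.130', '0.133', '0.193', '0.078', '0.082']
241 ['-0.001', '0.137', '0.180', '0.137', '0.137', '0.138', '0.136', '0.133', '0.136', '0.138', '0.135', '0.132', '0.189', '0.184', '0.072', '0.071']
242 ['-0.001', '0.133', '0.137', '0.138', '0.134', '0.139', '0.136', '0.140', '0.134', '0.135', '0.139', '0.136', '0.189', '0.183', '0.058', '0.072']
243 ['-0.002', '0.136', '0.137', '0.137', '0.133', '0.
[... 1125 characters left out ...]
106', '0.044']
251 ['0.128', '0.139', '0.136', '0.137', '0.133', '0.140', '0.134', '0.134', '0.135', '0.136', '0.138', '0.135', '0.136', '0.134', '0.103', '0.040']
[[ 65 208  67 143 141 138 140 144  80 226 230 219 169  65  18  21]
 [135 180  78 140 138 142 138 144  76 207 227 219 167  56  17  21]
 [216 172 144 137 140 140 139 140  90 134 226 222 149  47  21  19]
 [203 153 141 138 138 141 139 140 137 136 222 224 154  84  18  23]
 [121 145 138 137 141 143 144 144 147 139 130 228 143 227  11  22]
 [131 135 142 137 138 146 139 140 142 141 137 207 171 205  26  24]
 [134 137 140 141 141 142 139 141 139 139 141 134 137 135  99  20]
 [140 138 137 143 138 148 139 141 140 141 141 137 141 137 125  12]]
```

```bash
python3 - <<'E'
from h import *
from scipy.spatial.transform import Rotation as R
def show(tag,p,q,name="wrist"):
    r=R.from_quat([q[1],q[2],q[3],q[0]]).as_matrix()
    d=load(name,tag); P=cloud(d); L=(P-np.array(p))@r; ok=d["depth"]>0
    m=ok&(abs(L[...,0])<.02)&(abs(L[...,1])<.07)&(L[...,2]>-.15)&(L[...,2]<.03)
    for lo in np.arange(-.15,.03,.01):
        s=L[m&(L[...,2]>=lo)&(L[...,2]<lo+.01)]
        if len(s)>3: print(tag,name,round(lo,3),len(s),"y",np.percentile(s[:,1],[1,10,50,90,99]).round(3),"x",np.percentile(s[:,0],[1,50,99]).round(3))
show("2",[0.5039,-0.1809,0.2709],[0,.17,.986,0])
show("2",[0.5039,-0.1809,0.2709],[0,.17,.986,0],"top")
show("6",[0.5064,-0.1887,0.118],[0,-.174,.985,0])
E
```

```text
2 wrist -0.13 3785 y [-0.058 -0.021 -0.009  0.022  0.056] x [0.012 0.017 0.018]
2 wrist -0.12 15997 y [-0.058 -0.05   0.001  0.051  0.059] x [0.004 0.012 0.018]
2 wrist -0.11 8215 y [-0.054 -0.048  0.014  0.05   0.055] x [-0.008  0.012  0.018]
2 wrist -0.1 13861 y [-0.049 -0.043  0.016  0.045  0.051] x [-0.011  0.006  0.013]
2 wrist -0.09 4095 y [-0.046 -0.036  0.018  0.037  0.047] x [-0.005  0.012  0.014]
2 wrist -0.08 2295 y [-0.027 -0.019  0.016  0.02   0.028] x [-0.011  0.007  0.012]
2 wrist -0.07 1792 y [-0.029 -0.025 -0.015  0.027  0.03 ] x [-0.01   0.007  0.012]
2 wrist -0.06 6505 y [-0.027 -0.015  0.001  0.017  0.029] x [-0.013  0.004  0.013]
2 wrist -0.05 2319 y [-0.026 -0.016  0.001  0.017  0.028] x [-0.01   0.011  0.015]
2 wrist -0.04 812 y [-0.015 -0.01   0.002  0.013  0.017] x [0.004 0.014 0.016]
2 wrist -0.03 1225 y [-0.016 -0.012  0.002  0.015  0.019] x [0.002 0.014 0.017]
2 wrist -0.02 1183 y [-0.017 -0.014  0.002  0.018  0.021] x [0.    0.016 0.019]
2 wrist -0.01 888 y [-0.019 -0.015  0.005  0.02   0.023] x [0.001 0.016 0.02 ]
2 wrist 0.0 254 y [-0.019 -0.014  0.01  
[... 1725 characters left out ...]
-0.002  0.04   0.063] x [0.007 0.011 0.017]
6 wrist -0.11 14535 y [-0.069 -0.063 -0.038  0.063  0.068] x [-0.006  0.007  0.014]
6 wrist -0.1 3866 y [-0.068 -0.061 -0.04   0.061  0.068] x [0.005 0.011 0.013]
6 wrist -0.09 3489 y [-0.055 -0.047 -0.042  0.047  0.056] x [-0.009  0.007  0.011]
6 wrist -0.08 3116 y [-0.056 -0.049  0.     0.049  0.056] x [-0.011  0.006  0.011]
6 wrist -0.07 2471 y [-0.055 -0.048  0.042  0.049  0.056] x [-0.011  0.006  0.011]
6 wrist -0.06 1166 y [-0.053 -0.044 -0.042  0.044  0.053] x [-0.011  0.003  0.011]
6 wrist -0.02 23145 y [-0.058 -0.046  0.     0.047  0.058] x [-0.02   0.001  0.02 ]
6 wrist 0.01 448 y [-0.07  -0.069  0.063  0.069  0.07 ] x [0.001 0.014 0.02 ]
```

The depth shows the real fingertips about 50 mm behind the reported TCP: tips are at z≈0.17 while the TCP reads 0.118. I'll trust the images and force, and expect contact near TCP z≈0.083.

```bash
python3 -m creep '{"slide":[[0,0,-0.06],[0,0,-0.12],[0,0,-0.15],[0,0,-0.15]],"twist":[[0,0,0],[0,0,0],[0,0,0],[0,0,0]],"fingers":[1,1,1,1]}'
python3 -m creep '{"slide":[[0,0,-0.013],[0,0,-0.026],[0,0,-0.026]],"twist":[[0,0,0],[0,0,0],[0,0,0]],"fingers":[1,1,1]}'
python3 - <<'E'
from h import *
d=grab("scene",7); crop(d,290,450,190,310,5,"c7.png"); P=cloud(d)
m=(P[...,2]>.1395)&(P[...,2]<.2)&(np.hypot(P[...,0]-.506,P[...,1]+.188)<.06)
print(np.sort(P[m][:,2])[:20].round(4))
E
```

```text
clock: 13.6
position: [0.5056, -0.1883, 0.0943]
ee_rot: [-0.001, -0.174, 0.985, 0.001]
contact_force: [0.3, -0.3, 0.2]
width: 0.0855
clock: 13.9
position: [0.5064, -0.1887, 0.0916]
ee_rot: [-0.0, -0.174, 0.985, 0.0]
contact_force: [0.2, -0.1, -0.3]
width: 0.0857
[0.1395 0.1395 0.1395 0.1395 0.1395 0.1396 0.1396 0.1396 0.1397 0.1397
 0.1397 0.1398 0.1398 0.1398 0.1398 0.1399 0.14   0.14   0.1401 0.1402]
```

View pics/c7.png

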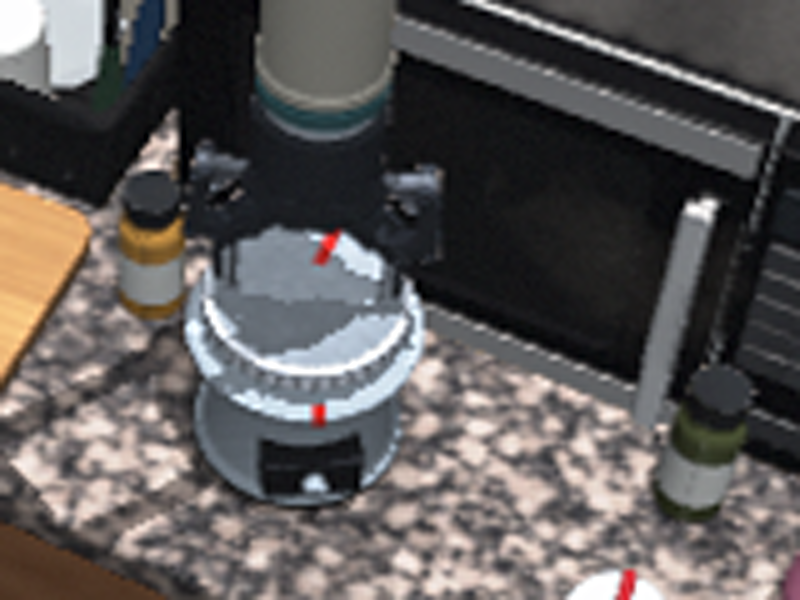

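The tips are close above the lid, with the finger ends at crop (232,285) and (392,295). Stepping down.

```bash
python3 -m creep '{"slide":[[0,0,-0.01],[0,0,-0.02],[0,0,-0.02]],"twist":[[0,0,0],[0,0,0],[0,0,0]],"fingers":[1,1,1]}'
python3 -m creep '{"slide":[[0,0,-0.01],[0,0,-0.013],[0,0,-0.013]],"twist":[[0,0,0],[0,0,0],[0,0,0]],"fingers":[1,1,1]}'
python3 -m creep '{"slide":[[0,0,-0.007],[0,0,-0.013],[0,0,-0.013]],"twist":[[0,0,0],[0,0,0],[0,0,0]],"fingers":[1,1,1]}'
```

```text
clock: 14.25
position: [0.5063, -0.1887, 0.0886]
ee_rot: [-0.0, -0.174, 0.985, 0.0]
contact_force: [-0.4, 0.1, 0.1]
width: 0.0851
clock: 14.55
position: [0.5064, -0.1887, 0.0867]
ee_rot: [-0.0, -0.174, 0.985, 0.0]
contact_force: [0.2, -1.3, -0.1]
width: 0.0853
clock: 14.85
position: [0.5064, -0.1887, 0.0847]
ee_rot: [-0.0, -0.174, 0.985, 0.0]
contact_force: [-0.0, 0.1, -0.0]
width: 0.0857
```

```bash
python3 -m creep '{"slide":[[0,0,-0.007],[0,0,-0.013],[0,0,-0.013]],"twist":[[0,0,0],[0,0,0],[0,0,0]],"fingers":[1,1,1]}'
```

```text
clock: 15.15
position: [0.5065, -0.1888, 0.0831]
ee_rot: [0.0, -0.174, 0.985, -0.0]
contact_force: [0.3, 0.6, 2.6]
width: 0.0852
```

Contact, 2.6 N. Pressing to about 10–11 N.

```bash
python3 -m creep '{"slide":[[0,0,-0.007],[0,0,-0.014],[0,0,-0.02],[0,0,-0.02],[0,0,-0.02]],"twist":[[0,0,0],[0,0,0],[0,0,0],[0,0,0],[0,0,0]],"fingers":[1,1,1,1,1]}'
```

```text
clock: 15.65
position: [0.5066, -0.1888, 0.0804]
ee_rot: [0.0, -0.174, 0.985, -0.0]
contact_force: [-1.1, 1.2, 5.8]
width: 0.0855
```

```bash
python3 -m creep '{"slide":[[0,0,-0.008],[0,0,-0.017],[0,0,-0.019],[0,0,-0.019]],"twist":[[0,0,0],[0,0,0],[0,0,0],[0,0,0]],"fingers":[1,1,1,1]}'
```

```text
clock: 16.05
position: [0.5066, -0.1888, 0.0781]
ee_rot: [0.0, -0.174, 0.985, -0.0]
contact_force: [-1.8, 0.6, 8.7]
width: 0.0855
```

```bash
python3 -m creep '{"slide":[[0,0,-0.004],[0,0,-0.005],[0,0,-0.006],[0,0,-0.006],[0,0,-0.007],[0,0,-0.008],[0,0,-0.009],[0,0,-0.01],[0,0,-0.01]],"twist":[[0,0,-0.01],[0,0,-0.024],[0,0,-0.038],[0,0,-0.052],[0,0,-0.066],[0,0,-0.08],[0,0,-0.094],[0,0,-0.108],[0,0,-0.111]],"fingers":[1,1,1,1,1,1,1,1,1]}'
python3 - <<'E'
from h import *
s=telemetry.get_state(); print(s["contact_force"],s["moment"],s["qpos"].round(3))
d=grab("wrist",8); d=grab("scene",8); crop(d,290,450,190,310,5,"c8.png")
E
python3 meas.py 8 2>/dev/null
```

```text
clock: 16.95
position: [0.5067, -0.1861, 0.0765]
ee_rot: [0.0, 0.174, 0.985, 0.002]
contact_force: [-0.3, 6.9, 10.4]
width: 0.0858
[-0.29763955  6.8650952  10.3598797 ] [1.25704547 0.08562639 0.14828907] [-0.484  0.316  1.757  0.005  1.07  -1.708]
```

View pics/wrist8.png

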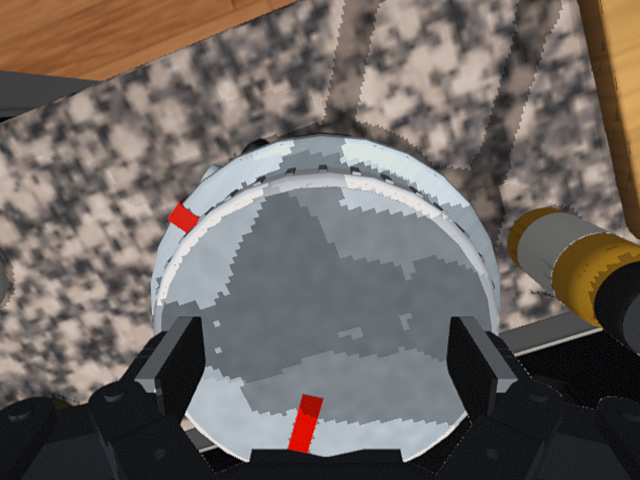

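The lid turned about 40° with the fingers without slip. A sideways force of 7 N shows my centre was off: the true axis is near (0.510, -0.187) in the robot's frame. I'll lift, recentre, turn back and measure.

```bash
python3 -m creep '{"slide":[[0,0.01,0.05],[0,0.012,0.12],[0.023,0.012,0.25],[0.023,0.012,0.25],[0.023,0.012,0.25],[0.023,0.012,0.25],[0.023,0.012,0.25],[0.023,0.012,0.25],[0.023,0.012,0.25]],"twist":[[0,0,0],[0,0,0],[0,0,0.02],[0,0,0.04],[0,0,0.06],[0,0,0.08],[0,0,0.1],[0,0,0.111],[0,0,0.111]],"fingers":[1,1,1,1,1,1,1,1,1]}'
cat > ang.py <<'E'
from meas import *
import sys
def ang(d,c=None):
    out={}
    cc,r,z=lidfit(d)
    for m,ce,a,p in reds(d):
        if a<6: continue
        v,u=np.nonzero(m); lid=p[2]>.118
        w=pt(d,u,v,z if lid else .104)[:,:2]
        x,y,*_=[w.mean(0)[0],w.mean(0)[1]]
        ln=cv2.fitLine((w*1000).astype(np.float32),cv2.DIST_L2,0,.01,.01).ravel()[:2]
        out.setdefault("lid" if lid else "mark",[]).append((a,w.mean(0).round(4),ce.round(0),"dir",round(float(np.degrees(np.arctan2(ln[1],ln[0]))),1)))
    return cc.round(4),round(r,4),round(float(z),4),out
if __name__=="__main__":
    tag=sys.argv[1]
    for n in ("wrist","scene","top"):
        d=grab(n,tag); c,r,z,o=ang(d); print(n,c,r,z)
        for k,l in o.items():
            for e in l: print("   ",k,e,"ang",np.degrees(np.arctan2(*(e[1]-c)[::-1])).round(1))
E
python3 ang.py 9
```

```text
clock: 17.95
position: [0.5098, -0.1873, 0.113]
ee_rot: [-0.0, -0.174, 0.985, -0.0]
contact_force: [0.3, -0.2, -0.7]
width: 0.0851
wrist [ 0.509 -0.188] 0.061 0.1346
    mark (np.int32(414), array([ 0.4536, -0.2237]), array([291., 133.]), 'dir', 32.7) ang -147.2
    lid (np.int32(1500), array([ 0.5443, -0.2096]), array([250., 350.]), 'dir', -34.3) ang -31.5
scene [ 0.5066 -0.1871] 0.0621 0.1347
    lid (np.int32(20), array([ 0.5425, -0.2066]), array([362., 243.]), 'dir', -34.2) ang -28.5
    mark (np.int32(8), array([ 0.4533, -0.2235]), array([354., 272.]), 'dir', 25.2) ang -145.7
top [ 0.506  -0.1882] 0.0618 0.1329
    lid (np.int32(23), array([ 0.5438, -0.2092]), array([382., 244.]), 'dir', -33.7) ang -29.1
    mark (np.int32(9), array([ 0.4506, -0.2251]), array([375., 279.]), 'dir', 29.6) ang -146.3
```

View pics/wrist9.png

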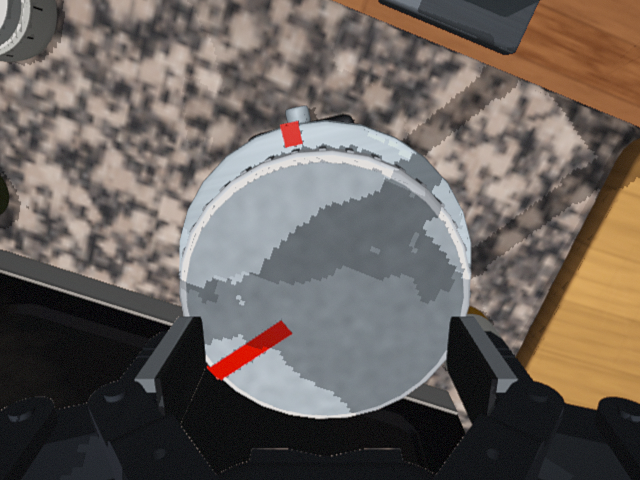

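All views put the line at -34° and the mark at about -146.6°, so roughly 112° remains. Pressing again, recentred.

```bash
python3 -m creep '{"slide":[[0,0.002,-0.08],[0,0.002,-0.15],[0,0.002,-0.19],[0,0.002,-0.21],[0,0.002,-0.225],[0,0.002,-0.235],[0,0.002,-0.24],[0,0.002,-0.24]],"twist":[[0,0,0],[0,0,0],[0,0,0],[0,0,0],[0,0,0],[0,0,0],[0,0,0],[0,0,0]],"fingers":[1,1,1,1,1,1,1,1]}'
```

```text
clock: 18.9
position: [0.509, -0.1862, 0.0779]
ee_rot: [-0.001, -0.174, 0.985, 0.0]
contact_force: [-3.9, 2.1, 8.2]
width: 0.0856
```

```bash
python3 -m creep '{"slide":[[0,0,-0.005],[0,0,-0.009],[0,0,-0.01],[0,0,-0.011],[0,0,-0.012],[0,0,-0.013],[0,0,-0.013],[0,0,-0.014],[0,0,-0.014],[0,0,-0.014]],"twist":[[0,0,0],[0,0,-0.014],[0,0,-0.028],[0,0,-0.042],[0,0,-0.056],[0,0,-0.07],[0,0,-0.084],[0,0,-0.098],[0,0,-0.111],[0,0,-0.111]],"fingers":[1,1,1,1,1,1,1,1,1,1]}'
```

```text
clock: 19.9
position: [0.5104, -0.1857, 0.0764]
ee_rot: [0.001, 0.174, 0.985, 0.001]
contact_force: [-1.7, 3.4, 9.2]
width: 0.0852
```

Lateral force is lower now. Continuing another 45°, following the lid down.

```bash
python3 -m creep '{"slide":[[0,0.002,-0.002],[0,0.004,-0.003],[0,0.004,-0.004],[0,0.004,-0.005],[0,0.004,-0.005],[0,0.004,-0.006],[0,0.004,-0.007],[0,0.004,-0.007],[0,0.004,-0.008],[0,0.004,-0.008]],"twist":[[0,0,-0.014],[0,0,-0.028],[0,0,-0.042],[0,0,-0.056],[0,0,-0.07],[0,0,-0.084],[0,0,-0.098],[0,0,-0.112],[0,0,-0.125],[0,0,-0.125]],"fingers":[1,1,1,1,1,1,1,1,1,1]}'
python3 -m creep '{"slide":[[0,0,0.05],[0,0,0.12],[0,0,0.25],[0,0,0.25],[0,0,0.25],[0,0,0.25],[0,0,0.25],[0,0,0.25]],"twist":[[0,0,0],[0,0,0],[0,0,0.02],[0,0,0.04],[0,0,0.06],[0,0,0.08],[0,0,0.1],[0,0,0.1]],"fingers":[1,1,1,1,1,1,1,1]}'
python3 ang.py 10
```

```text
clock: 20.9
position: [0.5118, -0.1862, 0.0756]
ee_rot: [0.002, 0.537, 0.843, 0.001]
contact_force: [-0.2, 2.3, 9.1]
width: 0.0853
clock: 21.7
position: [0.5098, -0.1861, 0.1114]
ee_rot: [-0.0, 0.25, 0.968, -0.0]
contact_force: [0.1, 0.1, -1.3]
width: 0.0855
wrist [ 0.509  -0.1865] 0.0609 0.1327
    mark (np.int32(266), array([ 0.4525, -0.2241]), array([192., 210.]), 'dir', -67.6) ang -146.4
    lid (np.int32(43), array([ 0.4797, -0.2398]), array([177., 299.]), 'dir', -29.8) ang -118.8
    lid (np.int32(1652), array([ 0.4913, -0.2221]), array([228., 303.]), 'dir', 60.3) ang -116.4
scene [ 0.507  -0.1868] 0.0617 0.1329
    lid (np.int32(28), array([ 0.492 , -0.2207]), array([359., 257.]), 'dir', 60.8) ang -113.9
    mark (np.int32(8), array([ 0.4533, -0.2235]), array([354., 272.]), 'dir', 25.2) ang -145.7
top [ 0.5054 -0.1882] 0.0612 0.1314
    lid (np.int32(29), array([ 0.4915, -0.223 ]), array([380., 260.]), 'dir', 60.8) ang -111.8
    mark (np.int32(9), array([ 0.4506, -0.2251]), array([375., 279.]), 'dir', 29.6) ang -146.0
```

View pics/wrist10.png

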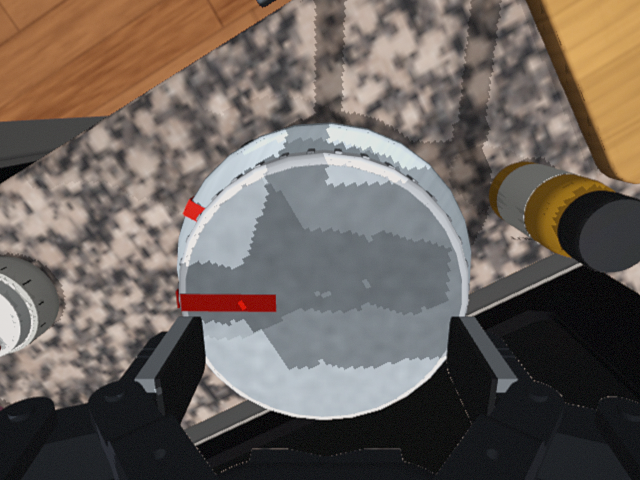

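The line now points to -119.5° and about 27° remains. One more stroke.

```bash
python3 -m creep '{"slide":[[0.003,0,-0.08],[0.003,0,-0.15],[0.003,0,-0.19],[0.003,0,-0.21],[0.003,0,-0.225],[0.003,0,-0.235],[0.003,0,-0.242],[0.003,0,-0.242]],"twist":[[0,0,0],[0,0,0],[0,0,0],[0,0,0],[0,0,0],[0,0,0],[0,0,0],[0,0,0]],"fingers":[1,1,1,1,1,1,1,1]}'
python3 -m creep '{"slide":[[0,0,-0.003],[0,0,-0.004],[0,0,-0.005],[0,0,-0.006],[0,0,-0.007],[0,0,-0.007],[0,0,-0.007],[0,0,-0.007]],"twist":[[0,0,-0.01],[0,0,-0.022],[0,0,-0.034],[0,0,-0.046],[0,0,-0.058],[0,0,-0.068],[0,0,-0.074],[0,0,-0.074]],"fingers":[1,1,1,1,1,1,1,1]}'
python3 -m creep '{"slide":[[0,0,0.05],[0,0,0.12],[0,0,0.25],[0,0,0.4],[0,0,0.4],[0,0,0.4]],"twist":[[0,0,0],[0,0,0],[0,0,0.01],[0,0,0.02],[0,0,0.02],[0,0,0.02]],"fingers":[1,1,1,1,1,1]}'
python3 ang.py 11
```

```text
clock: 22.65
position: [0.5095, -0.1856, 0.0758]
ee_rot: [-0.001, 0.249, 0.968, 0.0]
contact_force: [-4.0, 1.3, 9.0]
width: 0.0852
clock: 23.45
position: [0.5105, -0.1854, 0.0752]
ee_rot: [0.0, 0.466, 0.885, 0.001]
contact_force: [-2.6, 3.3, 9.0]
width: 0.0852
clock: 24.05
position: [0.5106, -0.1863, 0.1342]
ee_rot: [0.001, 0.41, 0.912, -0.0]
contact_force: [-0.3, -0.2, -0.9]
width: 0.0851
wrist [ 0.5096 -0.1861] 0.0609 0.1321
    mark (np.int32(143), array([ 0.4515, -0.2247]), array([193., 239.]), 'dir', -59.5) ang -146.4
    lid (np.int32(33), array([ 0.4592, -0.2205]), array([193., 261.]), 'dir', -57.7) ang -145.7
    lid (np.int32(1325), array([ 0.4776, -0.2095]), array([239., 269.]), 'dir', 34.0) ang -143.8
scene [ 0.5068 -0.1873] 0.0615 0.1323
    lid (np.int32(24), array([ 0.4795, -0.2075]), array([353., 258.]), 'dir', 33.5) ang -143.5
    mark (np.int32(8), array([ 0.4533, -0.2235]), array([354., 272.]), 'dir', 25.2) ang -145.9
top [ 0.5065 -0.1885] 0.0612 0.1308
    lid (np.int32(30), array([ 0.4774, -0.21  ]), array([374., 263.]), 'dir', 34.3) ang -143.5
    mark (np.int32(9), array([ 0.4506, -0.2251]), array([375., 279.]), 'dir', 29.6) ang -146.8
```

View pics/wrist11.png

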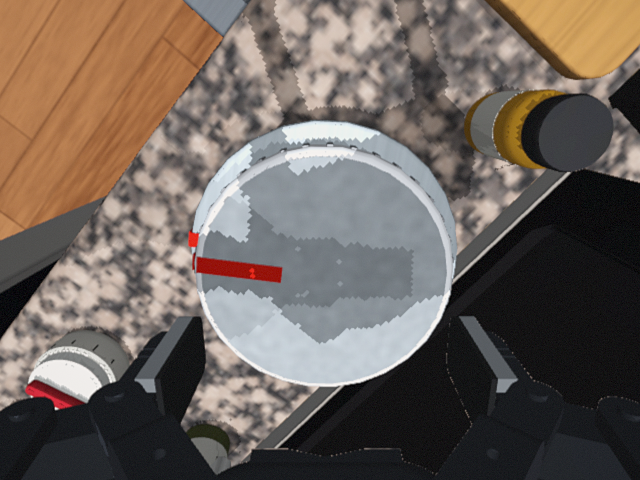

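The line direction is -146°, but the line seems to miss the mark by about 2 mm. I'll look from the mark's side for a cleaner view.

```bash
python3 -m creep '{"slide":[[0,0,0.1],[0,0,0.2],[0,0,0.3],[0,0,0.3],[0,0,0.3],[0,0,0.3],[0,0,0.3],[0,0,0.3],[0,0,0.3],[0,0,0.3],[0,0,0.3]],"twist":[[0,0,0.02],[0,0,0.04],[0,0,0.06],[0,0,0.08],[0,0,0.1],[0,0,0.12],[0,0,0.14],[0,0,0.16],[0,0,0.18],[0,0,0.195],[0,0,0.195]],"fingers":[1,1,1,1,1,1,1,1,1,1,1]}'
python3 ang.py 12
python3 - <<'E'
from h import *
d=load("wrist",12); crop(d,220,420,80,230,4,"c12.png")
E
```

```text
clock: 25.3
position: [0.5098, -0.1858, 0.1778]
ee_rot: [-0.001, -0.189, 0.982, 0.001]
contact_force: [-0.5, 0.5, -0.3]
width: 0.0852
wrist [ 0.5094 -0.1877] 0.0611 0.1321
    mark (np.int32(223), array([ 0.4537, -0.2236]), array([301., 125.]), 'dir', 36.8) ang -147.2
    lid (np.int32(31), array([ 0.4586, -0.2215]), array([298., 138.]), 'dir', -54.2) ang -146.4
    lid (np.int32(1034), array([ 0.4774, -0.2096]), array([306., 179.]), 'dir', 33.9) ang -145.6
scene [ 0.5076 -0.187 ] 0.0616 0.1323
    lid (np.int32(26), array([ 0.4782, -0.2082]), array([353., 259.]), 'dir', 35.7) ang -144.2
    lid (np.int32(7), array([ 0.4519, -0.2232]), array([354., 267.]), 'dir', 22.5) ang -147.0
    mark (np.int32(8), array([ 0.4533, -0.2235]), array([354., 272.]), 'dir', 25.2) ang -146.1
top [ 0.5065 -0.1886] 0.0614 0.1309
    lid (np.int32(32), array([ 0.4779, -0.2098]), array([374., 263.]), 'dir', 33.6) ang -143.5
    mark (np.int32(9), array([ 0.4506, -0.2251]), array([375., 279.]), 'dir', 29.6) ang -146.9
```

View pics/c12.png

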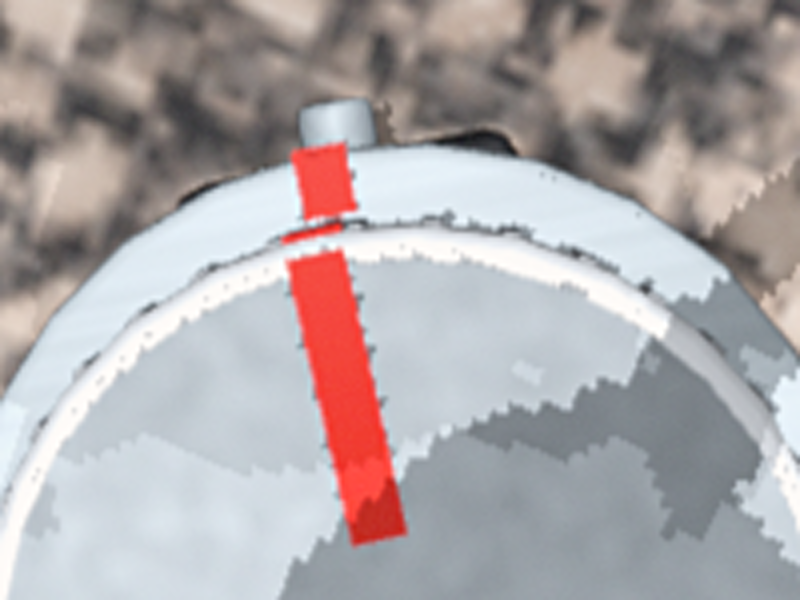

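The mark, at crop (323,180), lies slightly clockwise of the line's extension. Every estimate says about 2° remains (1.5–3.4 mm), so I'll do a small corrective press.

```bash
python3 -m creep '{"slide":[[0,0,-0.2],[0,0,-0.4],[0,0,-0.55],[0,0,-0.61],[0,0,-0.64],[0,0,-0.66],[0,0,-0.67],[0,0,-0.68],[0,0,-0.685],[0,0,-0.685]],"twist":[[0,0,0],[0,0,0],[0,0,0],[0,0,0],[0,0,0],[0,0,0],[0,0,0],[0,0,0],[0,0,0],[0,0,0]],"fingers":[1,1,1,1,1,1,1,1,1,1]}'
python3 -m creep '{"slide":[[0,0,-0.004],[0,0,-0.004],[0,0,-0.004],[0,0,-0.004]],"twist":[[0,0,-0.003],[0,0,-0.006],[0,0,-0.007],[0,0,-0.007]],"fingers":[1,1,1,1]}'
python3 -m creep '{"slide":[[0,0,0.05],[0,0,0.12],[0,0,0.25],[0,0,0.45],[0,0,0.65],[0,0,0.65],[0,0,0.65]],"twist":[[0,0,0],[0,0,0],[0,0,0],[0,0,0],[0,0,0],[0,0,0],[0,0,0]],"fingers":[1,1,1,1,1,1,1]}'
python3 ang.py 13
python3 - <<'E'
from h import *
d=load("wrist",13); crop(d,220,420,80,230,4,"c13.png")
E
```

```text
clock: 26.45
position: [0.5111, -0.1864, 0.0773]
ee_rot: [0.001, -0.19, 0.982, -0.001]
contact_force: [-0.5, 0.7, 5.4]
width: 0.0855
clock: 26.85
position: [0.5112, -0.1864, 0.0769]
ee_rot: [0.001, -0.168, 0.986, -0.001]
contact_force: [-0.6, 0.7, 5.5]
width: 0.0855
clock: 27.55
position: [0.5107, -0.1862, 0.1741]
ee_rot: [0.001, -0.168, 0.986, -0.001]
contact_force: [0.2, 0.5, -0.7]
width: 0.0855
wrist [ 0.5094 -0.1877] 0.0611 0.1321
    mark (np.int32(228), array([ 0.4536, -0.2237]), array([297., 125.]), 'dir', 34.8) ang -147.2
    lid (np.int32(34), array([ 0.4573, -0.2195]), array([298., 137.]), 'dir', -57.8) ang -148.6
    lid (np.int32(1066), array([ 0.4764, -0.2082]), array([307., 179.]), 'dir', 31.6) ang -148.2
scene [ 0.5069 -0.187 ] 0.0616 0.1324
    lid (np.int32(26), array([ 0.4775, -0.2069]), array([352., 259.]), 'dir', 31.0) ang -145.9
    lid (np.int32(6), array([ 0.4516, -0.2216]), array([353., 267.]), 'dir', -1.6) ang -148.0
    mark (np.int32(8), array([ 0.4533, -0.2235]), array([354., 272.]), 'dir', 25.2) ang -145.7
top [ 0.5062 -0.188 ] 0.0611 0.1311
    lid (np.int32(33), array([ 0.4772, -0.2081]), array([373., 263.]), 'dir', 32.0) ang -145.3
    mark (np.int32(9), array([ 0.4506, -0.2251]), array([375., 279.]), 'dir', 29.6) ang -146.3
```

View pics/c13.png

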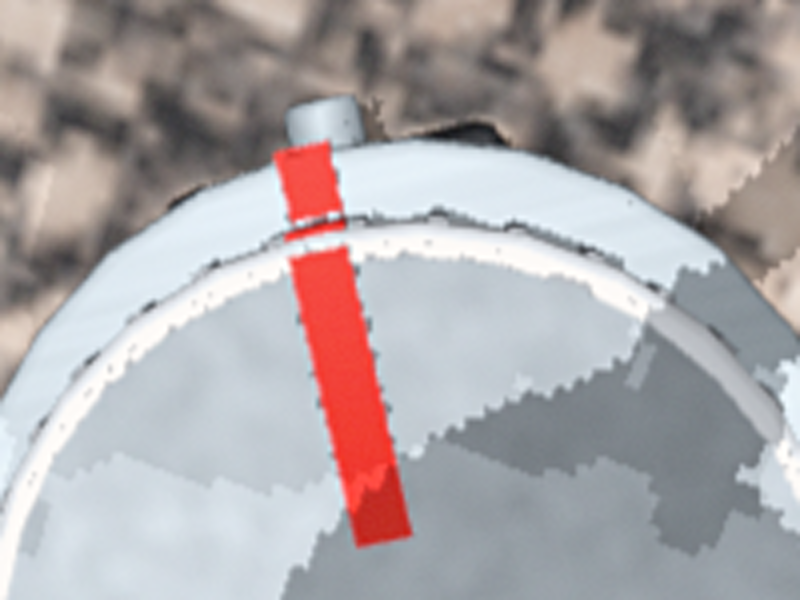

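View pics/top13.png

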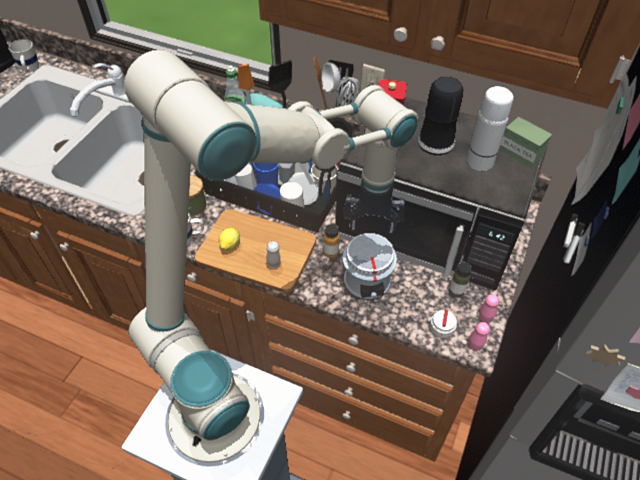

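The line now runs straight into the mark: the offset is within about 1.5 mm and the lid top is at z≈0.132. The shaker stands on the board, the jars are in place and the gripper is clear. Handing in.

```bash
python3 -m creep '{"slide":[[0,0,0.1],[0,0,0.1],[0,0,0.1]],"twist":[[0,0,0],[0,0,0],[0,0,0]],"fingers":[1,1,1]}'
python3 -c "
from rig import order
print(order.sign_off())"
```

```text
clock: 28.0
position: [0.5101, -0.1859, 0.1872]
ee_rot: [-0.0, -0.168, 0.986, 0.0]
contact_force: [0.2, -0.3, -0.9]
width: 0.0855
the job is handed in; nothing more can be done
None
```

The job is handed in at 28 s. The shaker stands upright and released on the right half of the chopping board at about (0.44, 0.065), some 0.26 m from the grinder's axis. I screwed the lid down by friction in three strokes (about 40°, 85° and 27°), plus a corrective nudge of about 2.5°. The force readings I took while pressing stayed between 5 and 11 N.

**Final checks:**
- **Red line:** it runs into the mark. My estimates put its end within about 1.5 mm, and the wrist view puts it slightly past.
- **Lid height:** the lid top reads 131–132 mm across the three cameras.
- **Bystanders:** the jars and timer look unmoved in the last picture. The mug is partly hidden behind the arm there, but the gripper stayed well above it on the way over.
- **Gripper:** it is clear of everything.

**Disagreements:**
- **Fingertips:** the real open fingertips sat about 50 mm behind the reported TCP, so I went by depth and force. The shaker was therefore gripped by its cap rather than its body, but it came off and stood cleanly.
- **Lid axis:** the scene and top cameras put it 3–4 mm off the axis found by turning the lid. I recentred after the first stroke, when the sideways force reached about 7 N.

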